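# Finish the scent tray and hold it out crosswise

## Robot

A 6-joint arm with a two-finger parallel gripper is mounted at the origin on the work surface. World frame = base frame: x ahead of the robot, y to its left, z up, the work surface at z = 0. Lengths are in mm, angles in rad, forces in N, time in s.
With the tool pointing down it reaches from about 275 to 750 mm from the base axis. Payload 10.2 kg.
Tool frame: the origin (TCP) lies at the very end of the fingers, on their centre line; the grasp point (between the pads) lies 19 mm behind it; z points along the fingers, y is the direction in which the jaws open and shut (so a half turn about z gives the same grasp; the last joint's range is limited). The gripper opens to 85 mm and grips with 20 to 120 N. Pads are 22 mm wide; open, the fingers measure 114 mm over their backs; the gripper's body (76 mm by 85 mm) begins 54 mm behind the grasp point. The pads swing forward as they close: fully open they stand 13 mm farther back than shut.
Start: joints at [-1.361, 0.313, 1.498, -0, 1.331, -0.223], TCP at [220.181, -476.604, 231.294] pointing down, gripper open.
Joint ranges: [-2.94, 2.94], [-0.97, 2.17], [0.19, 2.56], [-1.23, 4.37], [0.02, 3.11], [-2.88, 2.88]. Speed limits (rad/s): [2.39, 2.39, 3.01, 3.14, 3.14, 3.14].

## Interface

Orientations are given as a unit quaternion [w, x, y, z].
In Python, from rig import sensors, imaging, ctrl gives the robot as it stands.
- The arm moves only by the shell command python3 -m creep 'ROWS' [FORCE]. ROWS is JSON, a list of rows, each an object with "grip": the finger opening in mm, from 0 to 85.4; "linear": the shift along the tool's x, y, z in mm, a list of three; "rot": the turn, a rotation vector about the tool's x, y, z in rad, a list of three. A call has 1 to 12 rows; each row shifts and turns the commanded pose from where the row before left it, along the tool's axes as they then stand; what a row does not reach is not made up. A row lasts 1/12 s, in which the tool goes at most 41.7 mm and 7.16 degrees, less where a joint would pass 70% of its speed; a pose out of reach is approached as far as the arm can. A call with a gripper value outside its range is refused whole. The fingers move at their own pace and stop on an object; FORCE is the grip in N (left out, the last holds). Time passes only in rows, so rows that do not move let the fingers close. It gives the time, the measured TCP pose, the force and the opening at its end, in the units of the state.
- sensors.sense(): the state, without advancing time (a new reading comes with each control period).
- imaging.capture(name): name is "scene" or "top" or "wrist"; returns (picture, depth): 400x640x3 uint8, red, green, blue; 400x640 float32, mm along the optical axis (not along the pixel's ray), 0 where there is no reading.
- imaging.camera_params(name): a dict with "intrinsics" (3x3 intrinsics, pixels), "R" (3x3) and "t" (3): a world point X has camera coordinates R X + t. Camera axes: x right, y down, z forward; pixel columns grow to the right and rows downward; lengths in mm; the calibration is good to about 2 mm. The wrist camera is an equidistant fisheye: a pixel r from the principal point sees the ray r / f radians off the axis. A picture is of the moment at which its call begins: read the wrist's pose just before it. camera_params takes no time and is no camera call; for the wrist camera it gives the pose at the moment of the call.
- ctrl.finish_job(): hands the job in, once; it reports no verdict.
The state is a dict: "time_s": time; "joints": joint angles; "dq": joint speeds; "tau": joint torques, N m; "eef_pos": TCP position; "ee_rot": TCP orientation; "force": force on the tool from outside, world axes, zero at the start; "wrist_torque": the same for the moment, N m; "grip_width": opening from 0.0 (shut) to 1.0 (fully open).
Only numpy, scipy, OpenCV 4.12 (cv2) and the standard library are available. Lean on these libraries where they do the work, as an engineer would, in place of code of your own. Each camera call takes 0.05 s, during which the arm holds its last target.

## Task

Finish the home-scent tray on the laundry counter: take the wand out of its dark wooden stand and, still holding it, push it gently down into the narrow vial on the tray until its wooden knob sits on the rim, then let go of it. Then pick up the tray by its upright middle handle, turn it a quarter turn anticlockwise (seen from above) and finish holding it there, still and level, centred over its cork mat with its underside about 10 cm above the mat, so that it can be taken from you. Keep the tray level all the way so that the loose wooden ball stays in the middle of its dish, do not touch the ball, and leave the bottle, mug, cup and tin where they stand; do not put the tray down again.

Things in the scene. Friction and masses are not known exactly. Their poses are not given: they have to be found in the camera images.
- tray: loose scent tray, about 0.45 kg: rectangular wooden board 250 (its x) x 110 (its y) x 6 mm, origin at the centre of its underside, z up. Joined to it in one piece: at the origin an upright light wooden handle; on the +x half a round white dish; on the -x half an amber vial. It starts standing on the mat, its axes parallel to the mat's
- handle (a point): centre of the top face of the tray's upright handle, 95 mm above the tray's underside; axes as the tray's. The handle is a flat slab 40 mm long (tray x), 16 mm thick (tray y), standing from the board (6 mm) up to 95 mm. It lies near the tray's centre of mass. Grip it across its 16 mm, with a moderate 30 to 55 N, which holds it level without slipping; a much harder squeeze (90 N) can skew it in the jaws
- vial_mouth (a point): centre of the open mouth of the vial, at (-75, 0, 66) mm in the tray's frame; axes as the tray's. The vial is a round upright amber tube 24 mm across, bore 12 mm, 55 mm deep, its lip flaring over the top 5 mm to 16 mm inside and 28 mm outside, rim 60 mm above the board. The handle's near edge is 55 mm from the vial's axis along tray x, so fingers astride the vial should open along tray y
- dish (a point): lowest point of the white dish, at (74, 0, 10) mm in the tray's frame; axes as the tray's. The dish is 96 mm across: a shallow cone, 6 degrees slope, out to radius 28 mm, then a 30 degree rim, whose edge stands 24 mm above the tray's underside. A tilt above 6 degrees or an acceleration above about 1 m/s2 sets the ball rolling
- ball_center (a point): centre of the loose plain wooden ball, diameter 40 mm, about 24 g, which starts at rest in the middle of the dish (centre 20 mm above the point dish)
- wand: loose scent wand, about 30 g: steel rod 8 mm in diameter and 50 mm long with a tapered foot, below a round wooden knob 20 mm in diameter and 30 mm high; 80 mm in all. Origin at the foot's tip, z up along the rod to the knob. It starts upright in the stand, tip 6 mm and knob 56 to 86 mm above the counter
- collar (a point): centre of the underside of the wand's knob, 50 mm up from the tip; this face comes to rest on the vial's rim
- stand: fixed dark wooden block 60 x 60 mm, 56 mm high, origin at the centre of its underside, with an upright 12 mm hole in the middle of its top in which the wand stands loosely
- mat: fixed cork mat 290 (its x) x 150 (its y) x 4 mm lying on the counter, origin at the centre of its underside, z up. It and the stand may lie on either side, left or right
- mat_top (a point): centre of the mat's upper face, 4 mm above the counter; axes as the mat's. After the quarter turn the tray's x axis points along the mat's +y axis
- bottle: bystander: white plastic bottle, 68 mm across, 170 mm high, origin at the centre of its underside
- mug: bystander: white mug, 80 mm across, 90 mm high, origin at the centre of its underside
- cup: bystander: small grey dosing cup, 60 mm across, 45 mm high, origin at the centre of its underside
- tin: bystander: low aluminium tin, 72 mm across, 55 mm high, origin at the centre of its underside
Not all that is in view belongs to the job. What is shaped like the part that bears ball_center but purple, turquoise or yellow is not meant.

How it is judged (in metres and radians):
On the way, in this order (a step that is already met when the one before it is completed fails the run):
1. the wand, held in the fingers, is down in the vial with its knob on the rim (z of collar in the frame of vial_mouth below 0.004 m and horizontal distance between collar and vial_mouth below 0.005 m and contact force between the fingers and wand above 0.5 N and z of tray in the frame of mat_top below 0.01 m), for 0.1 s.
2. the wand is let go and the tray is lifted clear of the mat by the fingers, the wand in its vial (z of tray in the frame of mat_top above 0.03 m and contact force between the fingers and wand below 0.1 N and contact force between the fingers and tray above 1 N and z of collar in the frame of vial_mouth below 0.005 m), for 0.2 s.
At the end, for the whole second after the job is handed in: Fingers hold the tray at rest, underside 70-130 mm above the mat, centre within 40 mm of the mat's, a quarter turn anticlockwise from the mat within 8 degrees, level within 4.5 degrees; ball within 12 mm of the dish's middle, wand's knob on the vial's rim (angle between the x axis of tray and the y axis of mat, either way round below 0.14 rad and y of vial_mouth in the frame of mat below -0.03 m and horizontal distance between tray and mat below 0.04 m and z of tray in the frame of mat_top between 0.07 and 0.13 m and angle between tray's own z axis and vertical below 0.08 rad and linear speed of tray below 0.03 m/s and angular speed of tray below 0.15 rad/s and contact force between the fingers and tray above 1 N and horizontal distance between ball_center and dish below 0.012 m and z of ball_center in the frame of dish below 0.025 m and horizontal distance between collar and vial_mouth below 0.006 m and z of collar in the frame of vial_mouth below 0.005 m); the arm keeps its last pose, push and grip.
It fails at once if the ball leaves the middle of the dish (more than about 17 mm off) (distance between ball_center and dish above 0.0275 m).
It fails at once if the tray is tipped more than 10 degrees (angle between tray's own z axis and vertical above 0.175 rad).
It fails at once if the robot touches the ball (contact force between the arm and ball above 0.3 N).
It fails at once if a bystander is moved more than 20 mm (distance of any of bottle, mug, cup, tin from where it was at the start of the episode above 0.02 m).
It also fails if it takes over 62 s, if anything falls off the work surface, if the arm or the gripper's body presses on something with over 40 N, if the wrist force passes 120 N, or if a joint passes its speed limit or range.

## Working session

There is one attempt and no reset: what is moved stays moved. The work goes in short steps, Python scripts to look and compute and a shell command to move; the robot and the scene stay as the last step left them, time stands still between calls to the robot, and variables do not carry over. Pictures are saved under pics/ and viewed, and the job is handed in when it is done.

```bash
mkdir -p pics; ls; python3 - <<'E'
from rig import sensors, imaging
import cv2, numpy as np
s=sensors.sense(); print(s)
for n in ("scene","top","wrist"):
    p,d=imaging.capture(n); cv2.imwrite(f"pics/{n}0.png",p[:,:,::-1]); np.savez(f"pics/{n}0.npz",p=p,d=d)
    c=imaging.camera_params(n); print(n,{k:np.round(v,3).tolist() for k,v in c.items() if k in("intrinsics","R","t")}, [k for k in c])
E
```

```text
pics
{'time_s': 0.0, 'joints': array([-1.36135716e+00,  3.13442271e-01,  1.49847533e+00,  1.88845561e-05,
        1.33097286e+00, -2.23406405e-01]), 'dq': array([ 0.00101769,  0.00038987,  0.00132744, -0.00051142, -0.00051266,
        0.0005447 ]), 'tau': array([ 1.94663458e-03, -4.12263536e+01, -2.59735286e+01, -1.12710138e-04,
        4.21017015e-03,  2.07116517e-05]), 'eef_pos': array([ 220.14821316, -476.32212516,  230.72462869]), 'ee_rot': array([-6.48823014e-04,  9.76672135e-01,  2.14734999e-01,  1.37020119e-05]), 'force': array([ 0.14485134,  0.23684275, -0.57832361]), 'wrist_torque': array([-0.02996596,  0.01333393, -0.01481928]), 'grip_width': 1.0012453392092093}
scene {'intrinsics': [[501.918, 0.0, 318.331], [0.0, 501.918, 196.489], [0.0, 0.0, 1.0]], 'R': [[0.56, 0.828, 0.006], [0.699, -0.469, -0.54], [-0.445, 0.306, -0.842]], 't': [-283.785, -339.464, 1637.458]} ['intrinsics', 'R', 't']
top {'intrinsics': [[435.183, 0.0, 326.984], [0.0, 435.183, 189.751], [0.0, 0.0, 1.0]], 'R': [[0.044, -0.999, 0.005], [-0.975, -0.044, -0.216], [0.216, 0.005, -0.976]], 't': [-17.835, 553.843, 1391.099]} ['intrinsics', 'R', 't']
wrist {'intrinsics': [[309.707, 0.0, 323.582], [0.0, 309.707, 194.444], [0.0, 0.0, 1.0]], 'R': [[0.421, -0.907, -0.001], [-0.873, -0.405, 0.273], [-0.248, -0.114, -0.962]], 't': [-523.249, -36.571, 378.999]} ['intrinsics', 'R', 't']
```

View pics/scene0.png

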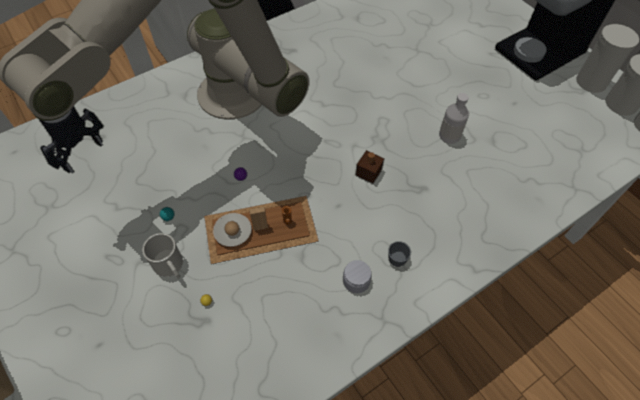

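View pics/top0.png

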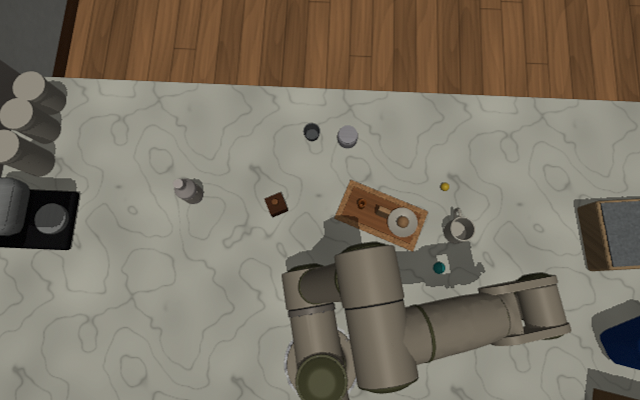

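View pics/wrist0.png

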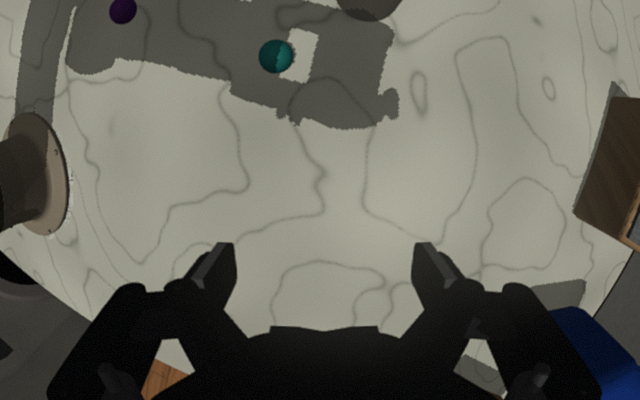

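The scene view shows the tray at about (262,230) with its dish at (233,231), handle at (259,220) and vial at (288,215). The stand with the wand is at (370,163). In the top view the tray is at (382,214) and the stand at (276,204). Three coloured balls (purple, turquoise, yellow) are decoys. Next I'll crop in and measure.

```bash
cat > h.py <<'E'
import numpy as np, cv2
from rig import imaging
def cloud(n,d,c=None):
    c=c or imaging.camera_params(n); K=np.array(c["intrinsics"]);R=np.array(c["R"]);t=np.array(c["t"])
    v,u=np.mgrid[:d.shape[0],:d.shape[1]]
    x=(u-K[0,2])/K[0,0]; y=(v-K[1,2])/K[1,1]
    if n=="wrist":
        th=np.hypot(x,y); s=np.where(th>1e-9,np.tan(np.minimum(th,1.5))/np.maximum(th,1e-9),1); x=x*s;y=y*s
    P=np.stack([x*d,y*d,d],-1)
    W=(P-t)@R
    W[d<=0]=np.nan
    return W
def ray(n,u,v,z,c=None):
    c=c or imaging.camera_params(n); K=np.array(c["intrinsics"]);R=np.array(c["R"]);t=np.array(c["t"])
    x=(u-K[0,2])/K[0,0]; y=(v-K[1,2])/K[1,1]
    if n=="wrist":
        th=np.hypot(x,y); s=np.tan(th)/max(th,1e-9); x*=s;y*=s
    dd=R.T@np.array([x,y,1.]); o=-R.T@t
    return o+dd*(z-o[2])/dd[2]
def project(n,X,c=None):
    c=c or imaging.camera_params(n); K=np.array(c["intrinsics"]);P=np.array(c["R"])@X+np.array(c["t"])
    if n=="wrist":
        r=np.hypot(P[0],P[1]); th=np.arctan2(r,P[2]); s=th/max(r,1e-9)
        return K[0,0]*P[0]*s+K[0,2],K[1,1]*P[1]*s+K[1,2]
    return K[0,0]*P[0]/P[2]+K[0,2],K[1,1]*P[1]/P[2]+K[1,2]
E
python3 - <<'E'
from h import *
for n,(u0,v0,u1,v1) in dict(scene=(195,140,415,305),top=(255,115,485,280)).items():
    f=np.load(f"pics/{n}0.npz");p=f["p"][v0:v1,u0:u1,::-1]
    cv2.imwrite(f"pics/{n}0c.png",cv2.resize(p,None,fx=3.4,fy=3.4,interpolation=cv2.INTER_CUBIC))
    W=cloud(n,f["d"])
    pts=dict(scene=[(288,212),(259,215),(233,231),(232,225),(370,155),(370,172),(455,112),(160,245),(399,252),(357,272),(262,262)],
      top=[(361,203),(382,211),(403,221),(276,199),(276,204),(186,188),(458,228),(312,131),(347,135)])[n]
    for q in pts: print(n,q,np.round(W[q[1],q[0]],1))
E
```

```text
scene (288, 212) [ 524.3 -108.2   68.9]
scene (259, 215) [nan nan nan]
scene (233, 231) [ 479.7 -251.1   43.6]
scene (232, 225) [ 466.8 -245.8   51.2]
scene (370, 155) [503.3 175.2  84.4]
scene (370, 172) [530.1 159.1  46.8]
scene (455, 112) [537.5 449.  123.5]
scene (160, 245) [ 406.1 -426.1   35.1]
scene (399, 252) [7.56e+02 8.90e+01 7.00e-01]
scene (357, 272) [758.7 -56.2  58.6]
scene (262, 262) [ 577.9 -226.    -1.6]
top (361, 203) [ 521.4 -110.4   24. ]
top (382, 211) [ 483.3 -172.6  101.2]
top (403, 221) [ 460.5 -247.4   59.5]
top (276, 199) [514.8 174.5  61.9]
top (276, 204) [495.6 171.7  74.6]
top (186, 188) [524.3 453.8 129.1]
top (458, 228) [ 453.4 -444.6    4.4]
top (312, 131) [779.9  70.4   2.1]
top (347, 135) [751.9 -53.4  54. ]
```

```bash
python3 - <<'E'
from h import *
# height-segmentation
for n in ("scene","top"):
    f=np.load(f"pics/{n}0.npz");W=cloud(n,f["d"]);p=f["p"]
    hsv=cv2.cvtColor(p,cv2.COLOR_RGB2HSV)
    reg=(W[...,0]>250)&(W[...,0]<800)&(np.abs(W[...,1])<450)
    m=(reg&(W[...,2]>20)&(W[...,2]<200)).astype(np.uint8)
    k,l,st,c=cv2.connectedComponentsWithStats(m)
    for i in range(1,k):
        if st[i,4]>15:
            q=W[l==i]; print(n,c[i].round(1),st[i,4],"xyz med",np.median(q,0).round(0),"min",q.min(0).round(0),"max",q.max(0).round(0))
    # counter level
    q=W[reg&(np.abs(W[...,2])<15)]; print("counter z",np.median(q[:,2]))
    sat=(hsv[...,1]>90)&reg&(hsv[...,0]<20)&(W[...,2]<30)&(W[...,2]>-10)
    m=sat.astype(np.uint8)
    k,l,st,c=cv2.connectedComponentsWithStats(m)
    for i in range(1,k):
        if st[i,4]>300:
            cn=max(cv2.findContours((l==i).astype(np.uint8),0,2)[0],key=cv2.contourArea)
            pts=np.array([ray(n,u,v,4)[:2] for u,v in cn[:,0].astype(float)],np.float32)
            print(n,"mat rect",cv2.minAreaRect(pts),st[i])
E
```

```text
scene [287.5 104.7] 425 xyz med [296.  38. 181.] min [250. -19. 135.] max [307. 128. 200.]
scene [448.9 124. ] 399 xyz med [538. 440.  77.] min [504. 431.  20.] max [562. 450. 130.]
scene [369.5 164.4] 557 xyz med [511. 170.  54.] min [467. 138.  20.] max [544. 218.  88.]
scene [240.  172.9] 135 xyz med [ 319. -142.   32.] min [ 297. -159.   20.] max [ 336. -121.   44.]
scene [166.4 213. ] 151 xyz med [ 325. -372.   32.] min [ 301. -391.   20.] max [ 339. -352.   41.]
scene [258.3 217.4] 312 xyz med [ 495. -181.   71.] min [ 479. -200.   20.] max [ 505. -160.  105.]
scene [286.7 213.8] 144 xyz med [ 522. -110.   58.] min [ 503. -122.   20.] max [530. -95.  75.]
scene [231.6 228.1] 640 xyz med [ 465. -248.   26.] min [ 412. -297.   20.] max [ 513. -200.   57.]
scene [166.  252.3] 766 xyz med [ 461. -423.   63.] min [ 403. -450.   20.] max [ 519. -392.   93.]
scene [399.3 251.3] 252 xyz med [764.  81.  37.] min [739.  43.  20.] max [797. 102.  51.]
scene [357.  275.2] 711 xyz med [763. -59.  53.] min [725. -89.  20.] max [794. -21.  60.]
scene [205.4 298.6] 83 xyz med [ 597. -395.   25
[... 536 characters left out ...]
25.] min [ 582. -408.   21.] max [ 608. -381.   33.]
top [275.1 203.7] 364 xyz med [498. 176.  57.] min [463. 140.  20.] max [540. 218.  92.]
top [361.1 203.4] 65 xyz med [ 513. -109.   68.] min [ 502. -120.   22.] max [526. -97.  75.]
top [398.6 219.7] 640 xyz med [ 471. -240.   29.] min [ 414. -297.   20.] max [ 512. -158.  107.]
top [454.1 226.5] 302 xyz med [ 448. -415.   66.] min [ 401. -450.   20.] max [ 516. -391.   98.]
top [438.3 267.3] 118 xyz med [ 317. -368.   35.] min [ 299. -388.   20.] max [ 335. -351.   44.]
counter z 0.9528928273458994
top mat rect ((488.51226806640625, -180.6769561767578), (286.8526306152344, 148.64915466308594), 69.3335189819336) [ 335  180   93   72 2664]
```

```bash
python3 -m creep 2>&1 | head -5
```

```text
invalid input
```

View pics/scene0c.png

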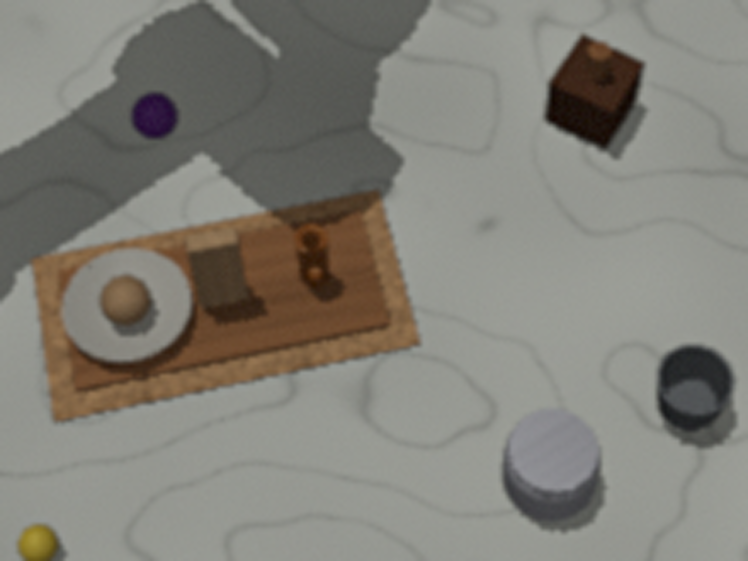

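View pics/top0c.png

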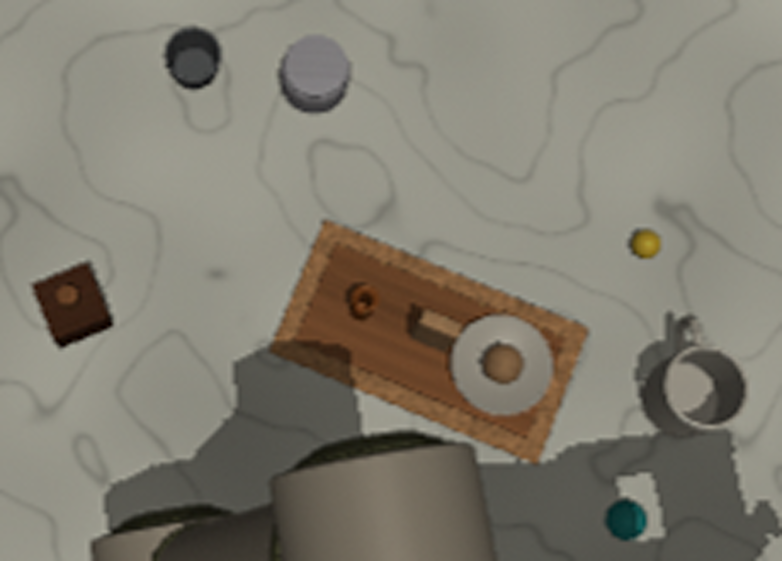

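Candidates for the ball-bearing tray (scene pixels):

| Item | Pixel | Verdict |
|---|---|---|
| Wooden ball in the white dish | (232,227) | chosen |
| Purple ball | (240,173) | decoy |
| Turquoise ball | (166,213) | decoy |
| Yellow ball | (205,299) | decoy |

The wand's knob is at (371,155), in the dark block. The amber vial is at (287,213) and the light slab handle at (258,215). The crops confirm each choice: vial and handle lie on the board and the dish holds the plain ball.

Both views put the mat at about (489.5, -180) with its long axis at 69.4°. I'll turn the tool so its y axis lies along tray y, then go to above the wand.

```bash
python3 -m creep '[{"grip":85,"linear":[0,0,0],"rot":[0,0,-0.0973]},{"grip":85,"linear":[0,0,0],"rot":[0,0,-0.0973]},{"grip":85,"linear":[0,0,0],"rot":[0,0,-0.0973]},{"grip":85,"linear":[0,0,0],"rot":[0,0,-0.0973]},{"grip":85,"linear":[0,0,0],"rot":[0,0,-0.0973]},{"grip":85,"linear":[0,0,0],"rot":[0,0,-0.0973]},{"grip":85,"linear":[0,0,0],"rot":[0,0,-0.0973]},{"grip":85,"linear":[0,0,0],"rot":[0,0,-0.0973]},{"grip":85,"linear":[15,1,0],"rot":[0,0,0]},{"grip":85,"linear":[30,1,0],"rot":[0,0,0]},{"grip":85,"linear":[35,2,0],"rot":[0,0,0]},{"grip":85,"linear":[35,2,0],"rot":[0,0,0]}]' 40
python3 -m creep '[{"grip":85,"linear":[36,2,0],"rot":[0,0,0]},{"grip":85,"linear":[36,2,0],"rot":[0,0,0]},{"grip":85,"linear":[36,2,0],"rot":[0,0,0]},{"grip":85,"linear":[36,2,0],"rot":[0,0,0]},{"grip":85,"linear":[36,2,0],"rot":[0,0,0]},{"grip":85,"linear":[36,2,0],"rot":[0,0,0]},{"grip":85,"linear":[36,2,0],"rot":[0,0,0]},{"grip":85,"linear":[36,2,0],"rot":[0,0,0]},{"grip":85,"linear":[36,2,0],"rot":[0,0,0]},{"grip":85,"linear":[36,2,0],"rot":[0,0,0]},{"grip":85,"linear":[36,2,0],"rot":[0,0,0]},{"grip":85,"linear":[30,2,0],"rot":[0,0,0]}]'
```

```text
time_s: 1.15
eef_pos: [266.4, -369.8, 230.9]
ee_rot: [-0.0, 0.822, 0.569, 0.0]
force: [0.2, -0.2, 0.5]
grip_width: 0.994
time_s: 2.15
eef_pos: [439.0, 21.6, 231.3]
ee_rot: [-0.0, 0.822, 0.57, 0.0]
force: [1.4, -0.7, 0.2]
grip_width: 0.995
```

```bash
python3 -m creep '[{"grip":85,"linear":[20,0,0],"rot":[0,0,0]},{"grip":85,"linear":[0,0,0],"rot":[0,0,0]},{"grip":85,"linear":[0,0,0],"rot":[0,0,0]}]'
python3 - <<'E'
from h import *
from rig import sensors
import pickle
for n in ("wrist","top"):
    c=imaging.camera_params(n);s=sensors.sense()
    p,d=imaging.capture(n); cv2.imwrite(f"pics/{n}1.png",p[:,:,::-1]); pickle.dump((p,d,c,s),open(f"pics/{n}1.pkl","wb"))
print(s["eef_pos"],s["ee_rot"],s["joints"])
E
```

```text
time_s: 2.4
eef_pos: [445.6, 38.6, 231.0]
ee_rot: [-0.0, 0.822, 0.57, -0.0]
force: [0.7, 0.2, 0.5]
grip_width: 0.993
[445.4534349   37.82629964 231.07060078] [-1.35325645e-04  8.21995230e-01  5.69494278e-01 -3.01026196e-04] [-1.78322119e-01  1.40505945e-01  1.71614700e+00 -2.43440586e-04
  1.28555709e+00  1.80761732e-01]
```

View pics/wrist1.png

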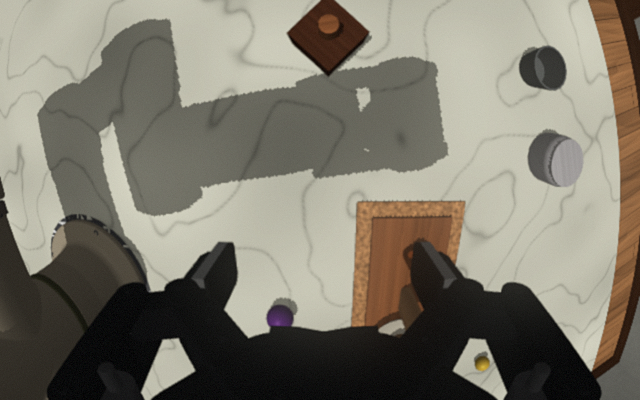

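View pics/top1.png

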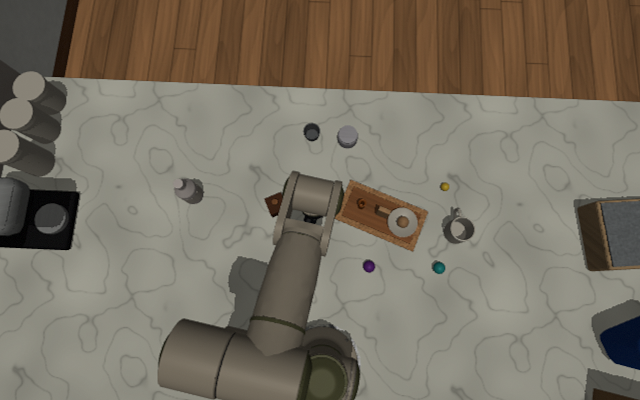

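The wrist view shows the knob on the dark stand at about (329,23). The mat and tray are at lower right, with the vial at (412,255) partly behind a finger. I'll measure the knob top at z=86 here and against the scene view.

```bash
python3 - <<'E'
from h import *
import pickle
p,d,c,s=pickle.load(open("pics/wrist1.pkl","rb"))
hsv=cv2.cvtColor(p,cv2.COLOR_RGB2HSV)
print(hsv[23,329],hsv[45,329],p[23,329])
roi=np.zeros(d.shape,bool); roi[:80,285:375]=1
W=cloud("wrist",d,c)
m=roi&(hsv[...,2]>110)&(hsv[...,0]<16)&(hsv[...,1]>90)
ys,xs=np.nonzero(m);print(len(xs),xs.mean(),ys.mean(),xs.min(),xs.max(),ys.min(),ys.max())
print(np.nanpercentile(W[m],[5,50,95],0).round(1)); print("ray86",ray("wrist",xs.mean(),ys.mean(),86,c))
top=roi&(W[...,2]>78); print("depth top",np.nanmean(W[top],0),top.sum())
st=roi&(abs(W[...,2]-56)<5); cn=cv2.findContours(st.astype(np.uint8),0,2)[0]; cn=max(cn,key=cv2.contourArea)
print("stand",cv2.minAreaRect(np.array([ray("wrist",u,v,56,c)[:2] for u,v in cn[:,0].astype(float)],np.float32)))
# scene0
f=np.load("pics/scene0.npz");W=cloud("scene",f["d"]);W0=W
q=W[(W[...,2]>80)&(abs(W[...,0]-505)<40)&(abs(W[...,1]-175)<40)];print("scene knob top",q.mean(0),len(q))
hs=cv2.cvtColor(f["p"],cv2.COLOR_RGB2HSV); 
mm=np.zeros(hs.shape[:2],bool);mm[145:165,360:382]=1
mm&=(hs[...,2]>85)&(hs[...,0]<16)&(hs[...,1]>90)
ys,xs=np.nonzero(mm);print("scene px",len(xs),xs.mean(),ys.mean(),ray("scene",xs.mean(),ys.mean(),80))
cv2.imwrite("pics/wc1.png",cv2.resize(p[0:90,270:390,::-1],None,fx=6,fy=6,interpolation=cv2.INTER_NEAREST))
E
```

```text
[ 12 159 117] [ 10 158  66] [117  73  44]
274 328.0985401459854 23.638686131386862 319 337 15 32
[[494.  172.1  85.3]
 [501.1 179.3  86.4]
 [508.2 186.5  87.7]]
ray86 [501.11231986 179.3826527   86.        ]
depth top [501.17734345 178.46848294  85.92851584] 358
stand ((501.043212890625, 179.37570190429688), (61.0219841003418, 61.30167007446289), 25.72765350341797)
scene knob top [504.60437626 177.6624665   84.62410662] 39
scene px 24 370.8333333333333 154.45833333333334 [500.62012534 180.65831916  80.        ]
```

View pics/wc1.png

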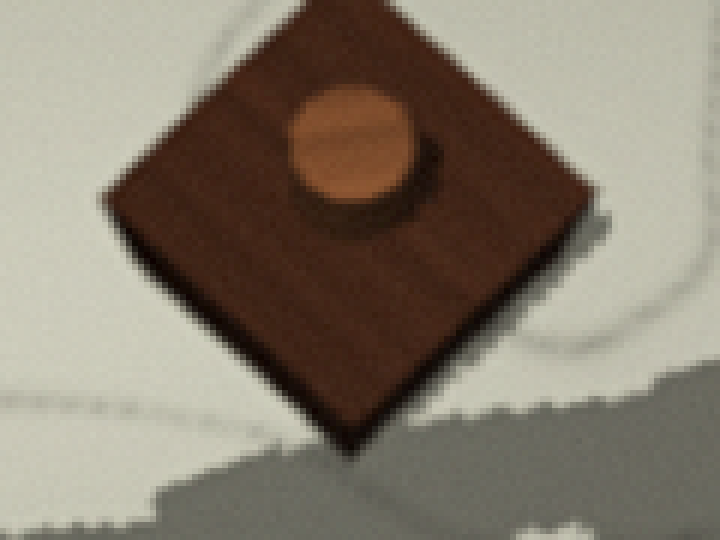

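```bash
python3 -m creep '[{"grip":60,"linear":[20,0.4,0],"rot":[0,0,0]},{"grip":60,"linear":[26,0.4,10],"rot":[0,0,0]},{"grip":60,"linear":[26,0.4,18],"rot":[0,0,0]},{"grip":60,"linear":[26,0.4,20],"rot":[0,0,0]},{"grip":60,"linear":[26,0.4,20],"rot":[0,0,0]},{"grip":60,"linear":[20,0.4,20],"rot":[0,0,0]},{"grip":60,"linear":[8,0,12],"rot":[0,0,0]},{"grip":60,"linear":[0,0,0],"rot":[0,0,0]},{"grip":60,"linear":[0,0,0],"rot":[0,0,0]},{"grip":60,"linear":[0,0,0],"rot":[0,0,0]}]' 30
python3 - <<'E'
from h import *
from rig import sensors
import pickle
n="wrist"
c=imaging.camera_params(n);s=sensors.sense()
p,d=imaging.capture(n); cv2.imwrite(f"pics/{n}2.png",p[:,:,::-1]); pickle.dump((p,d,c,s),open(f"pics/{n}2.pkl","wb"))
print(s["eef_pos"],s["ee_rot"],s["joints"])
W=cloud(n,d,c)
m=(W[...,2]>80)&(W[...,2]<89)&(abs(W[...,0]-501)<20)&(abs(W[...,1]-179)<20)
print(W[m].min(0),W[m].max(0),W[m].mean(0),m.sum())
E
```

```text
time_s: 3.33
eef_pos: [501.8, 178.2, 132.5]
ee_rot: [0.0, 0.823, 0.569, 0.001]
force: [0.2, -1.1, 0.4]
grip_width: 0.701
[501.81579259 178.17256053 132.52087576] [4.63333509e-04 8.22528934e-01 5.68722726e-01 6.32534525e-04] [ 1.21110393e-01  4.26245181e-01  1.60955584e+00 -2.59549297e-04
  1.10424072e+00  4.82118547e-01]
[491.31246638 170.24027933  80.25119534] [511.49155477 189.77630811  88.43536378] [501.88809418 180.73315811  86.13685447] 729
```

View pics/wrist2.png

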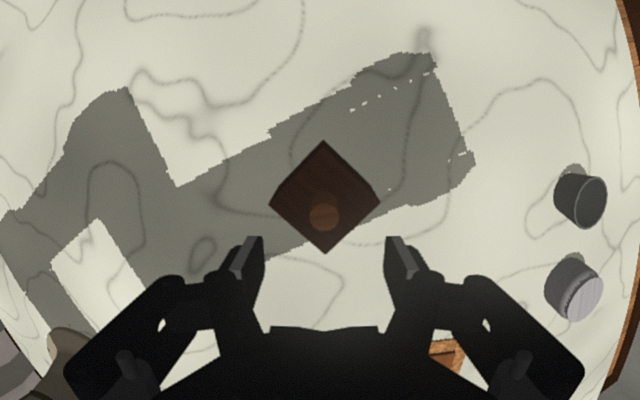

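```bash
python3 -m creep '[{"grip":50,"linear":[1.6,-0.4,10],"rot":[0,0,0]},{"grip":50,"linear":[0,0,15],"rot":[0,0,0]},{"grip":50,"linear":[0,0,15],"rot":[0,0,0]},{"grip":50,"linear":[0,0,12],"rot":[0,0,0]},{"grip":50,"linear":[0,0,10],"rot":[0,0,0]},{"grip":50,"linear":[0,0,6],"rot":[0,0,0]},{"grip":50,"linear":[0,0,2],"rot":[0,0,0]},{"grip":50,"linear":[0,0,0],"rot":[0,0,0]}]' 30
python3 -m creep '[{"grip":5,"linear":[0,0,0],"rot":[0,0,0]},{"grip":5,"linear":[0,0,0],"rot":[0,0,0]},{"grip":5,"linear":[0,0,0],"rot":[0,0,0]},{"grip":5,"linear":[0,0,0],"rot":[0,0,0]},{"grip":5,"linear":[0,0,0],"rot":[0,0,0]},{"grip":5,"linear":[0,0,0],"rot":[0,0,0]},{"grip":5,"linear":[0,0,0],"rot":[0,0,0]},{"grip":5,"linear":[0,0,0],"rot":[0,0,0]}]' 30
```

```text
time_s: 4.05
eef_pos: [501.6, 180.9, 61.2]
ee_rot: [-0.0, 0.822, 0.569, -0.0]
force: [0.1, 0.3, 0.2]
grip_width: 0.585
time_s: 4.72
eef_pos: [501.9, 181.1, 62.0]
ee_rot: [0.0, 0.822, 0.569, 0.001]
force: [-1.8, -0.1, 6.2]
grip_width: 0.217
```

```bash
python3 -m creep '[{"grip":5,"linear":[0,0,-5],"rot":[0,0,0]},{"grip":5,"linear":[0,0,-10],"rot":[0,0,0]},{"grip":5,"linear":[0,0,-15],"rot":[0,0,0]},{"grip":5,"linear":[0,0,-20],"rot":[0,0,0]},{"grip":5,"linear":[0,0,-20],"rot":[0,0,0]},{"grip":5,"linear":[0,0,-15],"rot":[0,0,0]},{"grip":5,"linear":[0,0,-10],"rot":[0,0,0]},{"grip":5,"linear":[0,0,-5],"rot":[0,0,0]},{"grip":5,"linear":[0,0,0],"rot":[0,0,0]},{"grip":5,"linear":[0,0,0],"rot":[0,0,0]}]' 30
python3 - <<'E'
from h import *
from rig import sensors
import pickle
for n in ("wrist","scene"):
    c=imaging.camera_params(n);s=sensors.sense()
    p,d=imaging.capture(n); cv2.imwrite(f"pics/{n}3.png",p[:,:,::-1]); pickle.dump((p,d,c,s),open(f"pics/{n}3.pkl","wb"))
print(s["eef_pos"],s["ee_rot"],s["force"])
E
```

```text
time_s: 5.55
eef_pos: [501.3, 181.0, 160.8]
ee_rot: [-0.0, 0.822, 0.569, -0.0]
force: [0.1, -0.1, -0.8]
grip_width: 0.224
[501.16824603 180.97523963 160.45565251] [-3.79976284e-04  8.22164160e-01  5.69249906e-01 -7.03454663e-04] [-0.46179954  1.08614039 -0.64078299]
```

View pics/wrist3.png

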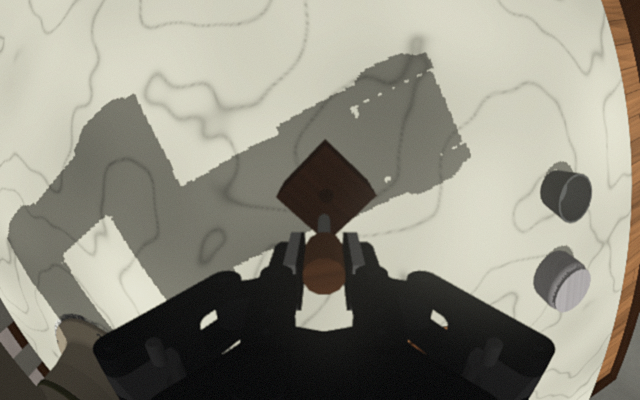

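View pics/scene3.png

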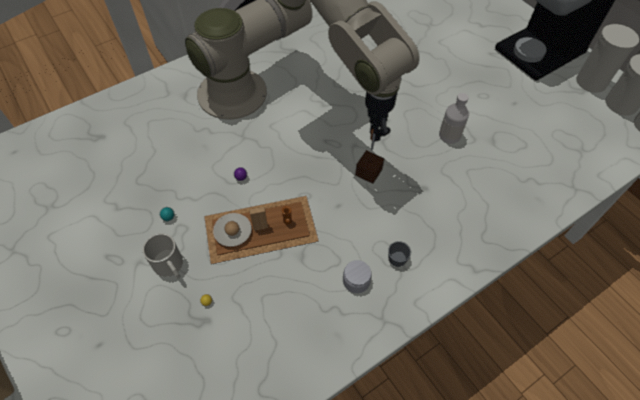

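The wand is out and hanging upright in the jaws: knob at (323,262) and rod tip at (324,217) in the wrist view. Next I'll measure its position in the hand and get a first estimate of the vial.

```bash
python3 - <<'E'
from h import *
import pickle
from scipy.spatial.transform import Rotation as Ro
p,d,c,s=pickle.load(open("pics/wrist3.pkl","rb"))
q=s["ee_rot"];Rt=Ro.from_quat(np.r_[q[1:],q[0]]).as_matrix()
W=cloud("wrist",d,c); T=(W-s["eef_pos"])@Rt
for u,v in [(323,281),(323,275),(323,265),(323,255),(323,245),(323,235),(324,228),(324,222),(324,217)]:
    print((u,v),T[v,u].round(1),p[v,u])
hsv=cv2.cvtColor(p,cv2.COLOR_RGB2HSV)
roi=np.zeros(d.shape,bool);roi[255:300,295:350]=1
m=roi&(hsv[...,1]>90)&(hsv[...,2]>60)&(T[...,2]<-10)
k=T[m];print("knobtop",np.percentile(k,[3,50,97],0).round(1),len(k))
kt=k[k[:,2]<np.percentile(k[:,2],30)+3];print(kt.min(0),kt.max(0),kt.mean(0))
cv2.imwrite("pics/wc3.png",cv2.resize(p[200:330,260:390,::-1],None,fx=5,fy=5,interpolation=cv2.INTER_NEAREST))
for n,k in(("scene","scene3"),("top","top1")):
    p,d,c,s=pickle.load(open(f"pics/{k}.pkl","rb"));W=cloud(n,d,c)
    m=(abs(W[...,0]-515)<22)&(abs(W[...,1]+109)<22)&(W[...,2]>60);print(n,"vial top",W[m].mean(0),W[m].min(0),W[m].max(0),m.sum())
    m=(abs(W[...,0]-489)<26)&(abs(W[...,1]+180)<26)&(W[...,2]>92);print(n,"handle top",W[m].mean(0),W[m].min(0),W[m].max(0),m.sum())
    m=(abs(W[...,0]-463)<60)&(abs(W[...,1]+248)<60)&(W[...,2]>46);print(n,"ball top",W[m].mean(0),m.sum())
E
```

```text
(323, 281) [ -3.7  -1.2 -24.4] [74 51 36]
(323, 275) [ -0.8  -1.2 -24. ] [69 48 34]
(323, 265) [  4.5  -1.2 -24.3] [76 51 36]
(323, 255) [  7.6  -1.3 -20.7] [53 40 28]
(323, 245) [  7.7  -1.3 -10.6] [52 39 27]
(323, 235) [ 7.9 -1.3  0.9] [50 33 24]
(324, 228) [ 2.6 -0.8 23.6] [61 61 58]
(324, 222) [ 2.3 -0.8 34.1] [62 62 58]
(324, 217) [ 2.6 -0.8 42. ] [62 62 57]
knobtop [[ -9.2  -9.1 -25.5]
 [ -0.7  -0.8 -24.5]
 [  7.1   7.1 -23.5]] 1194
[-10.57212446 -10.149093   -26.36628298] [  8.29375018   8.15403756 -22.28640143] [ -0.82792141  -0.94896117 -24.5125975 ]
scene vial top [ 515.98946733 -108.65571227   67.41622615] [ 501.85310093 -121.90912896   60.17852776] [530.15590966 -95.84730155  73.47414164] 69
scene handle top [ 490.99945146 -179.78525625   96.99473334] [ 477.35610801 -199.15326167   92.09538211] [ 503.82158366 -159.80244486  102.78030015] 91
scene ball top [ 477.05143818 -223.48642374   63.56847513] 162
top vial top [ 515.11052849 -108.73243886   69.27330272] [ 502.11548682 -120.33896768   61.65866448] [526.43254593 -96.59168193  76.63127728] 40
top handle top [ 488.09361382 -178.74138731   98.82155094] [ 475.34215314 -199.08607998   92.37611418] [ 500.86159018 -159.78228384  103.56485533] 62
top ball top [ 466.58199264 -234.56865713   60.38373792] 94
```

View pics/wc3.png

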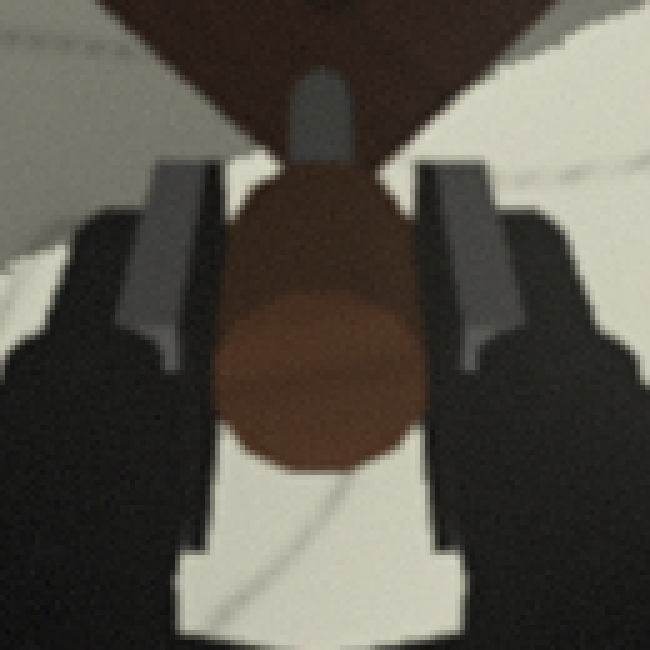

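```bash
python3 -m creep '[{"grip":5,"linear":[-10,4,-10],"rot":[0,0,0]},{"grip":5,"linear":[-25,9,-14],"rot":[0,0,0]},{"grip":5,"linear":[-34,12,-10],"rot":[0,0,0]},{"grip":5,"linear":[-34,12,0],"rot":[0,0,0]},{"grip":5,"linear":[-34,12,0],"rot":[0,0,0]},{"grip":5,"linear":[-34,12,0],"rot":[0,0,0]},{"grip":5,"linear":[-34,12,0],"rot":[0,0,0]},{"grip":5,"linear":[-34,12,0],"rot":[0,0,0]},{"grip":5,"linear":[-34,12,0],"rot":[0,0,0]},{"grip":5,"linear":[-28,10,0],"rot":[0,0,0]},{"grip":5,"linear":[-15,6,0],"rot":[0,0,0]},{"grip":5,"linear":[-5,2,0],"rot":[0,0,0]}]' 30
python3 -m creep '[{"grip":5,"linear":[0,0,0],"rot":[0,0,0]},{"grip":5,"linear":[0,0,0],"rot":[0,0,0]},{"grip":5,"linear":[0,0,0],"rot":[0,0,0]}]'
cat > look.py <<'E'
import sys,pickle
from h import *
from rig import sensors
from scipy.spatial.transform import Rotation as Ro
def tool(s):
    q=s["ee_rot"];return Ro.from_quat(np.r_[q[1:],q[0]]).as_matrix()
def look(n,k):
    c=imaging.camera_params(n);s=sensors.sense()
    p,d=imaging.capture(n); cv2.imwrite(f"pics/{n}{k}.png",p[:,:,::-1]); pickle.dump((p,d,c,s),open(f"pics/{n}{k}.pkl","wb"))
    print(n,s["time_s"],s["eef_pos"].round(1),s["ee_rot"].round(4),s["force"].round(1),round(s["grip_width"],3))
    return p,d,c,s
if __name__=="__main__":
    for n in sys.argv[2:]: look(n,sys.argv[1])
E
python3 look.py 4 wrist
```

```text
time_s: 6.65
eef_pos: [495.7, -162.9, 195.4]
ee_rot: [0.0, 0.823, 0.568, -0.0]
force: [0.0, 1.3, -0.9]
grip_width: 0.222
time_s: 6.9
eef_pos: [496.3, -158.8, 195.4]
ee_rot: [-0.0, 0.822, 0.57, 0.0]
force: [-0.3, 0.5, -0.1]
grip_width: 0.217
wrist 6.9 [ 496.3 -158.8  195.4] [-1.000e-04  8.218e-01  5.698e-01  0.000e+00] [-0.3  0.5 -0.1] 0.217
```

View pics/wrist4.png

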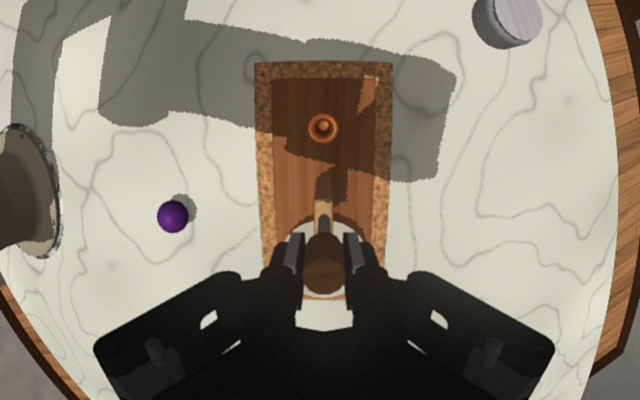

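The vial mouth shows as an orange ring at about (323,127), in line with the tray and jaws. I'll fit it on the z=70 plane.

```bash
python3 - <<'E'
from look import *
p,d,c,s=pickle.load(open("pics/wrist4.pkl","rb"))
Rt=tool(s)
cv2.imwrite("pics/wc4.png",cv2.resize(p[50:310,240:405,::-1],None,fx=3,fy=2.3,interpolation=cv2.INTER_NEAREST))
cv2.imwrite("pics/wc4b.png",cv2.resize(p[105:150,300:350,::-1],None,fx=12,fy=12,interpolation=cv2.INTER_NEAREST))
W=cloud("wrist",d,c); T=(W-s["eef_pos"])@Rt
hsv=cv2.cvtColor(p,cv2.COLOR_RGB2HSV)
m=(W[...,2]>62)&(W[...,2]<76)&(abs(W[...,0]-515)<20)&(abs(W[...,1]+109)<20)
ys,xs=np.nonzero(m);print("depth rim",len(xs),W[m].mean(0),W[m].min(0),W[m].max(0))
cn=max(cv2.findContours(m.astype(np.uint8),0,2)[0],key=cv2.contourArea)
(cx,cy),ax,an=cv2.fitEllipse(cn);print((cx,cy),ax)
X=ray("wrist",cx,cy,70,c);print("rim",X,"in tool",(X-s["eef_pos"])@Rt)
# wand in tool now
m=(T[...,2]<-22)&(T[...,2]>-28)&(abs(T[...,0])<14)&(abs(T[...,1])<11)&(hsv[...,1]>80)
print("knob top tool",T[m].mean(0),T[m].min(0),T[m].max(0))
for v in (215,225,232,240,250): print(v,T[v,323].round(1))
# tray edges tool yaw: mat long edges
E
```

```text
depth rim 586 [ 513.34189196 -108.14180455   69.74731372] [ 500.28281435 -121.51581123   63.07717896] [526.48869746 -94.78085725  72.82661038]
(322.8672180175781, 127.78154754638672) (28.908292770385742, 29.7627010345459)
rim [ 513.39435423 -107.96606254   70.        ] in tool [ 53.61458932  -1.78041143 125.4238214 ]
knob top tool [ -0.25871245  -0.95968605 -24.40544444] [-10.35707002 -10.61772971 -27.00207647] [ 12.74776156   9.16246717 -22.03648636]
215 [ 1.4 -1.4 49.2]
225 [ 2.2 -1.4 29.2]
232 [ 2.1 -1.4 18.6]
240 [ 8.1 -1.3 -5.7]
250 [  8.3  -1.3 -17.1]
```

View pics/wc4.png

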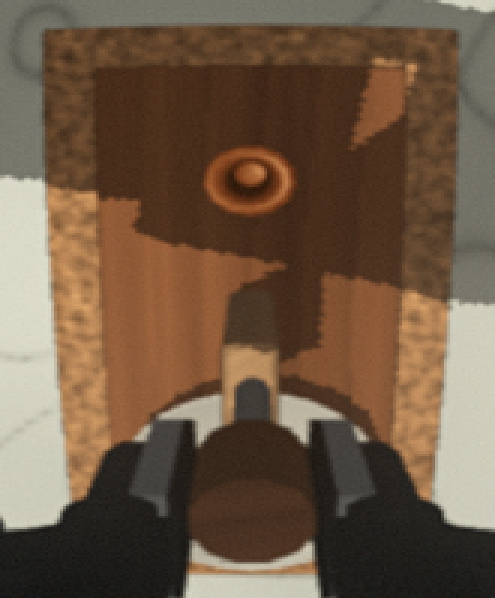

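View pics/wc4b.png

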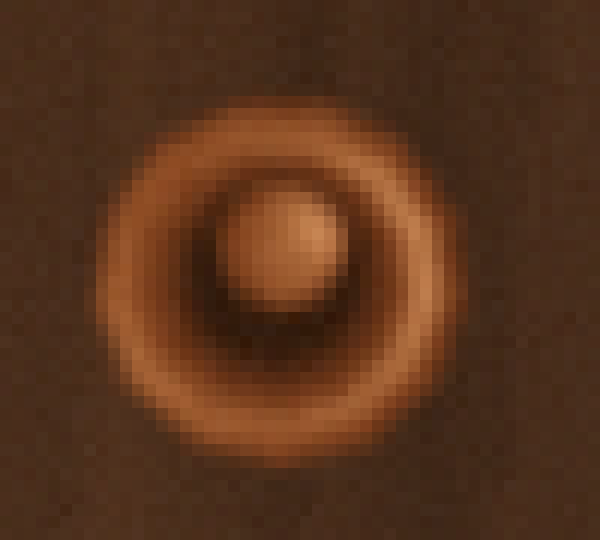

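```bash
python3 -m creep '[{"grip":5,"linear":[8,0,0],"rot":[0,0,0]},{"grip":5,"linear":[12,0,0],"rot":[0,0,0]},{"grip":5,"linear":[14,-0.4,4],"rot":[0,0,0]},{"grip":5,"linear":[12,-0.4,8],"rot":[0,0,0]},{"grip":5,"linear":[6.4,0,12],"rot":[0,0,0]},{"grip":5,"linear":[2.8,0,12],"rot":[0,0,0]},{"grip":5,"linear":[0,0,10],"rot":[0,0,0]},{"grip":5,"linear":[0,0,6],"rot":[0,0,0]},{"grip":5,"linear":[0,0,4],"rot":[0,0,0]},{"grip":5,"linear":[0,0,0],"rot":[0,0,0]},{"grip":5,"linear":[0,0,0],"rot":[0,0,0]},{"grip":5,"linear":[0,0,0],"rot":[0,0,0]}]' 30
python3 look.py 5 wrist scene
python3 - <<'E'
from look import *
p,d,c,s=pickle.load(open("pics/wrist5.pkl","rb"))
Rt=tool(s)
cv2.imwrite("pics/wc5.png",cv2.resize(p[170:310,250:400,::-1],None,fx=5,fy=4,interpolation=cv2.INTER_NEAREST))
W=cloud("wrist",d,c); T=(W-s["eef_pos"])@Rt
for v in range(200,256,4): print(v,T[v,323].round(1),W[v,323].round(1))
m=(W[...,2]>63)&(W[...,2]<75)&(abs(W[...,0]-515)<20)&(abs(W[...,1]+109)<20)
print("rim depth pts tool",T[m].min(0),T[m].max(0),T[m].mean(0),m.sum())
p,d,c,s=pickle.load(open("pics/scene5.pkl","rb"))
cv2.imwrite("pics/sc5.png",cv2.resize(p[160:260,240:340,::-1],None,fx=6,fy=6,interpolation=cv2.INTER_NEAREST))
E
```

```text
time_s: 7.95
eef_pos: [515.2, -108.2, 139.8]
ee_rot: [0.0, 0.822, 0.569, 0.0]
force: [0.6, 0.5, -1.0]
grip_width: 0.221
wrist 7.95 [ 515.2 -108.2  139.8] [4.000e-04 8.222e-01 5.691e-01 3.000e-04] [ 0.6  0.5 -1. ] 0.221
scene 8.0 [ 515.2 -108.2  139.8] [4.000e-04 8.222e-01 5.691e-01 3.000e-04] [ 0.5  0.4 -0.5] 0.221
200 [ -6.5  -1.5 109.3] [ 511.6 -113.8   30.5]
204 [-6.6 -1.5 98.4] [ 511.6 -113.9   41.4]
208 [-6.  -1.5 86.3] [ 511.8 -113.4   53.5]
212 [-6.6 -1.5 78.3] [ 511.6 -113.9   61.6]
216 [ 2.4 -1.4 44.4] [ 514.8 -105.4   95.4]
220 [ 2.2 -1.4 37.7] [ 514.7 -105.7  102.1]
224 [ 2.5 -1.4 30.1] [ 514.8 -105.4  109.7]
228 [ 1.9 -1.4 25.1] [ 514.6 -105.9  114.8]
232 [ 1.9 -1.3 19.2] [ 514.6 -106.   120.7]
236 [ 7.7 -1.3  0.1] [ 516.7 -100.5  139.8]
240 [ 8.4 -1.3 -6.4] [516.9 -99.9 146.2]
244 [  8.1  -1.3 -10.3] [ 516.8 -100.2  150.1]
248 [  7.5  -1.3 -13.5] [ 516.6 -100.7  153.3]
252 [  8.2  -1.3 -19. ] [ 516.9 -100.1  158.8]
rim depth pts tool [-12.44145428 -13.82053509  67.34746308] [12.51069794 10.97140427 76.77139464] [ 0.93283534 -1.67958437 70.22132943] 695
```

View pics/wc5.png

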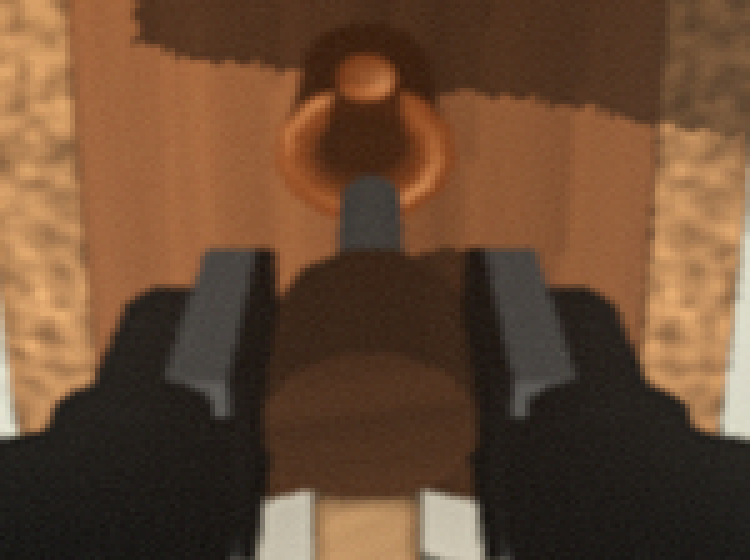

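View pics/sc5.png

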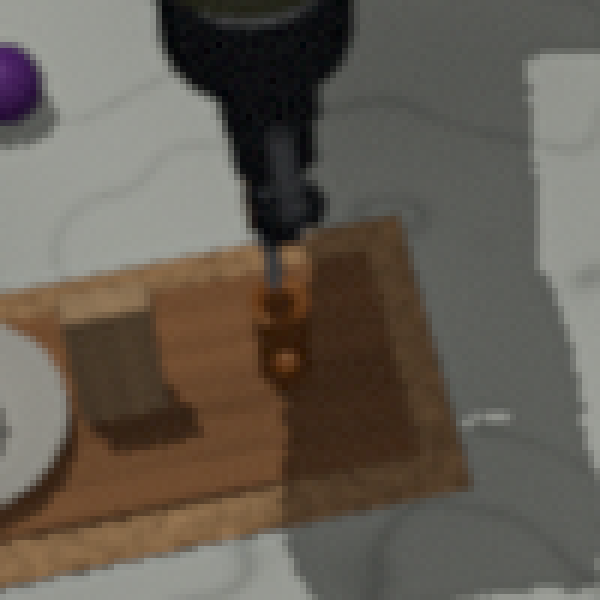

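The rod tip is just above the mouth. Relative to the vial the wand is about 1.5 mm short in tool x and about 0.3 mm off in y. I'll correct that and start the tip in, watching the force.

```bash
python3 -m creep '[{"grip":5,"linear":[1.5,-0.3,2],"rot":[0,0,0]},{"grip":5,"linear":[0,0,4],"rot":[0,0,0]},{"grip":5,"linear":[0,0,4],"rot":[0,0,0]},{"grip":5,"linear":[0,0,4],"rot":[0,0,0]},{"grip":5,"linear":[0,0,4],"rot":[0,0,0]},{"grip":5,"linear":[0,0,2],"rot":[0,0,0]},{"grip":5,"linear":[0,0,0],"rot":[0,0,0]},{"grip":5,"linear":[0,0,0],"rot":[0,0,0]}]' 30
python3 look.py 6 wrist scene
python3 - <<'E'
from look import *
p,d,c,s=pickle.load(open("pics/wrist6.pkl","rb"))
a=cv2.resize(p[170:310,250:400,::-1],None,fx=4,fy=4,interpolation=cv2.INTER_NEAREST)
Rt=tool(s)
W=cloud("wrist",d,c); T=(W-s["eef_pos"])@Rt
m=(W[...,2]>63)&(W[...,2]<75)&(abs(W[...,0]-515)<20)&(abs(W[...,1]+109)<20)
print("rim tool",T[m].min(0),T[m].max(0),m.sum())
for v in range(216,248,4): print(v,T[v,323].round(1))
cv2.imwrite("pics/wc6.png",a)
E
```

```text
time_s: 8.72
eef_pos: [515.2, -106.4, 119.2]
ee_rot: [-0.0, 0.822, 0.569, -0.0]
force: [0.1, -0.4, -0.6]
grip_width: 0.225
wrist 8.7167 [ 515.2 -106.4  119.2] [-1.000e-04  8.222e-01  5.692e-01 -0.000e+00] [ 0.1 -0.4 -0.6] 0.225
scene 8.7667 [ 515.3 -106.5  119.4] [1.000e-04 8.222e-01 5.693e-01 1.000e-04] [-0.7  0.1  0.2] 0.222
rim tool [-12.30501631 -14.11091452  44.30775308] [11.17306266 11.92536255 56.20630949] 802
216 [ 1.9 -1.4 45.9]
220 [ 2.2 -1.4 37.6]
224 [ 2.7 -1.4 29.4]
228 [ 2.1 -1.4 24.7]
232 [ 2.3 -1.4 18.1]
236 [ 7.2 -1.3  1.2]
240 [ 7.9 -1.3 -5.4]
244 [  8.5  -1.3 -11.2]
```

View pics/wc6.png

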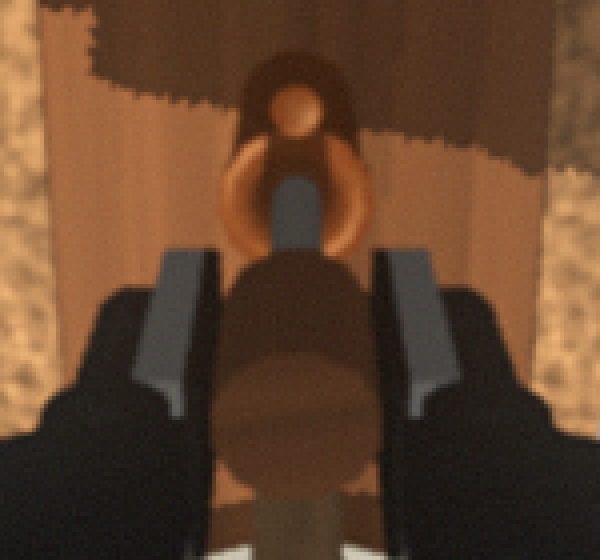

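```bash
python3 -m creep '[{"grip":5,"linear":[0.5,0,2],"rot":[0,0,0]},{"grip":5,"linear":[0,0,4],"rot":[0,0,0]},{"grip":5,"linear":[0,0,4],"rot":[0,0,0]},{"grip":5,"linear":[0,0,4],"rot":[0,0,0]},{"grip":5,"linear":[0,0,2],"rot":[0,0,0]},{"grip":5,"linear":[0,0,0],"rot":[0,0,0]}]' 30
python3 -m creep '[{"grip":5,"linear":[0,0,4],"rot":[0,0,0]},{"grip":5,"linear":[0,0,4],"rot":[0,0,0]},{"grip":5,"linear":[0,0,4],"rot":[0,0,0]},{"grip":5,"linear":[0,0,4],"rot":[0,0,0]},{"grip":5,"linear":[0,0,2],"rot":[0,0,0]},{"grip":5,"linear":[0,0,0],"rot":[0,0,0]},{"grip":5,"linear":[0,0,0],"rot":[0,0,0]}]' 30
```

```text
time_s: 9.32
eef_pos: [515.1, -105.9, 102.6]
ee_rot: [-0.0, 0.822, 0.569, -0.0]
force: [0.2, -0.7, -0.8]
grip_width: 0.219
time_s: 9.9
eef_pos: [515.4, -106.0, 85.2]
ee_rot: [-0.0, 0.822, 0.569, -0.0]
force: [0.1, 1.2, -1.7]
grip_width: 0.225
```

```bash
python3 -m creep '[{"grip":5,"linear":[0,0,3],"rot":[0,0,0]},{"grip":5,"linear":[0,0,2],"rot":[0,0,0]},{"grip":5,"linear":[0,0,2],"rot":[0,0,0]},{"grip":5,"linear":[0,0,1],"rot":[0,0,0]},{"grip":5,"linear":[0,0,0],"rot":[0,0,0]},{"grip":5,"linear":[0,0,0],"rot":[0,0,0]}]' 30
python3 -m creep '[{"grip":5,"linear":[0,0,1],"rot":[0,0,0]},{"grip":5,"linear":[0,0,0.5],"rot":[0,0,0]},{"grip":5,"linear":[0,0,0],"rot":[0,0,0]}]' 30
python3 look.py 7 wrist scene
python3 - <<'E'
from look import *
p,d,c,s=pickle.load(open("pics/wrist7.pkl","rb"))
cv2.imwrite("pics/wc7.png",cv2.resize(p[170:310,250:400,::-1],None,fx=4,fy=4,interpolation=cv2.INTER_NEAREST))
p,d,c,s=pickle.load(open("pics/scene7.pkl","rb"))
cv2.imwrite("pics/sc7.png",cv2.resize(p[160:260,240:340,::-1],None,fx=5,fy=5,interpolation=cv2.INTER_NEAREST))
E
```

```text
time_s: 10.4
eef_pos: [515.4, -106.0, 77.3]
ee_rot: [-0.0, 0.822, 0.569, -0.0]
force: [-0.0, 0.3, -0.9]
grip_width: 0.22
time_s: 10.65
eef_pos: [515.5, -106.0, 76.0]
ee_rot: [0.0, 0.822, 0.569, 0.0]
force: [-0.1, 0.4, 1.6]
grip_width: 0.219
wrist 10.65 [ 515.5 -106.    76. ] [1.000e-04 8.222e-01 5.693e-01 1.000e-04] [-0.1  0.4  1.6] 0.219
scene 10.7 [ 515.5 -106.    76. ] [1.000e-04 8.222e-01 5.693e-01 1.000e-04] [-0.2 -0.7  2.6] 0.223
```

View pics/wc7.png

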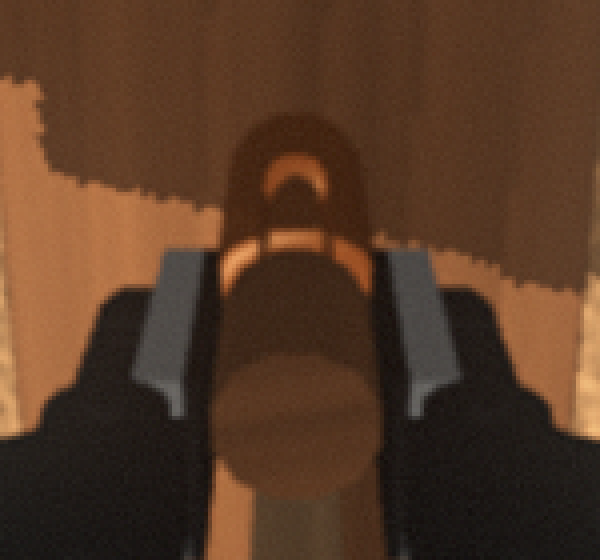

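View pics/sc7.png

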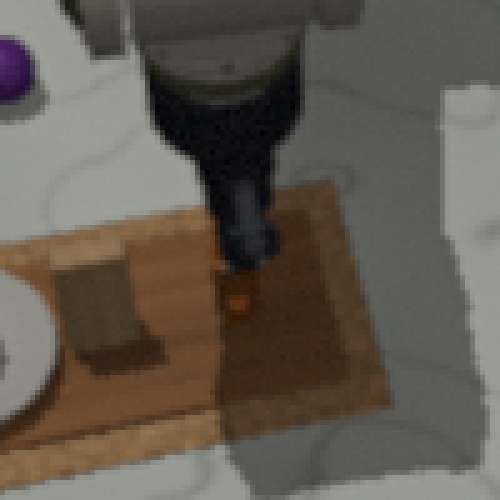

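The knob is at the rim and first contact shows (about 2 N up). I'll press slightly more to seat it and hold.

```bash
python3 -m creep '[{"grip":5,"linear":[0,0,0.5],"rot":[0,0,0]},{"grip":5,"linear":[0,0,0.5],"rot":[0,0,0]},{"grip":5,"linear":[0,0,0],"rot":[0,0,0]}]' 30
python3 -m creep '[{"grip":5,"linear":[0,0,0.5],"rot":[0,0,0]},{"grip":5,"linear":[0,0,0],"rot":[0,0,0]}]' 30
```

```text
time_s: 11.0
eef_pos: [515.5, -106.1, 75.9]
ee_rot: [0.0, 0.822, 0.569, 0.0]
force: [-4.3, 1.5, 11.8]
grip_width: 0.221
time_s: 11.17
eef_pos: [515.6, -106.1, 75.8]
ee_rot: [0.0, 0.822, 0.569, 0.0]
force: [-5.9, 1.3, 16.0]
grip_width: 0.223
```

```bash
python3 -m creep '[{"grip":5,"linear":[0,0,0],"rot":[0,0,0]},{"grip":5,"linear":[0,0,0],"rot":[0,0,0]},{"grip":5,"linear":[0,0,0],"rot":[0,0,0]}]' 30
python3 look.py 8 wrist
python3 - <<'E'
from look import *
p,d,c,s=pickle.load(open("pics/wrist8.pkl","rb"))
cv2.imwrite("pics/wc8.png",cv2.resize(p[190:290,270:380,::-1],None,fx=6,fy=6,interpolation=cv2.INTER_NEAREST))
W=cloud("wrist",d,c); Rt=tool(s);T=(W-s["eef_pos"])@Rt
for v in range(220,290,4): print(v,T[v,323].round(1),W[v,323].round(1))
E
```

```text
time_s: 11.42
eef_pos: [515.6, -106.1, 75.8]
ee_rot: [0.0, 0.822, 0.569, 0.0]
force: [-5.7, 1.6, 17.4]
grip_width: 0.219
wrist 11.4167 [ 515.6 -106.1   75.8] [5.000e-04 8.221e-01 5.693e-01 2.000e-04] [-5.7  1.6 17.4] 0.219
220 [ 9.1 -1.4 19.3] [517.5 -97.1  56.5]
224 [ 9.3 -1.3 12.6] [517.6 -96.9  63.2]
228 [ 9.9 -1.3  5.5] [517.8 -96.4  70.3]
232 [ 7.7 -1.3  5.4] [517.  -98.4  70.4]
236 [ 7.8 -1.3 -0.2] [517.1 -98.3  76. ]
240 [ 8.2 -1.3 -6. ] [517.2 -97.9  81.8]
244 [  8.1  -1.3 -10.4] [517.2 -98.   86.2]
248 [  7.7  -1.3 -13.8] [517.1 -98.4  89.6]
252 [  8.6  -1.3 -19.9] [517.4 -97.5  95.7]
256 [  7.9  -1.3 -22.3] [517.2 -98.2  98.1]
260 [  7.2  -1.3 -24.8] [516.9 -98.9 100.6]
264 [  5.6  -1.3 -25.5] [ 516.4 -100.3  101.3]
268 [  2.9  -1.3 -24.2] [ 515.4 -102.9  100. ]
272 [  1.2  -1.3 -24.8] [ 514.8 -104.5  100.6]
276 [ -1.1  -1.3 -24.4] [ 514.  -106.7  100.2]
280 [ -3.   -1.3 -24.7] [ 513.3 -108.4  100.5]
284 [ -5.1  -1.3 -24.7] [ 512.6 -110.4  100.5]
288 [ -7.3  -1.3 -24.7] [ 511.8 -112.4  100.5]
```

View pics/wc8.png

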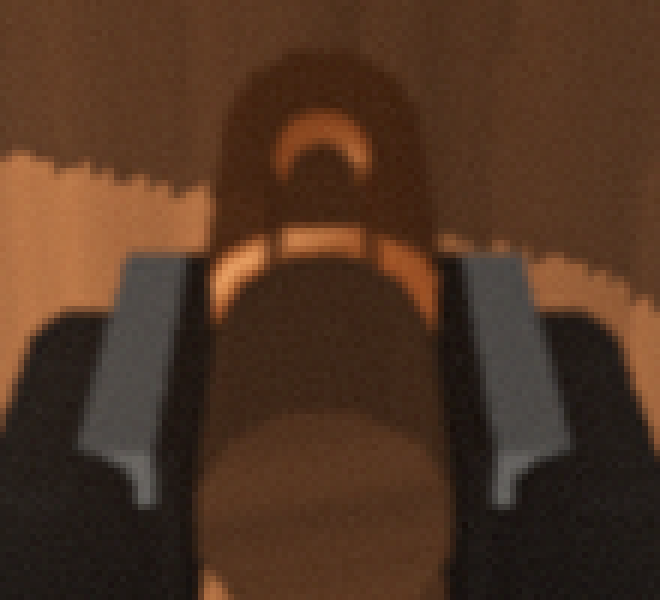

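The knob top reads z=100.5, which is the rim at 70 plus 30 mm, and the rim is directly under the knob, so it is seated. I'll ease off, let go and rise.

```bash
python3 -m creep '[{"grip":5,"linear":[0,0,-0.8],"rot":[0,0,0]},{"grip":20,"linear":[0,0,0],"rot":[0,0,0]},{"grip":30,"linear":[0,0,0],"rot":[0,0,0]},{"grip":45,"linear":[0,0,0],"rot":[0,0,0]},{"grip":60,"linear":[0,0,0],"rot":[0,0,0]},{"grip":60,"linear":[0,0,0],"rot":[0,0,0]},{"grip":60,"linear":[0,0,-5],"rot":[0,0,0]},{"grip":60,"linear":[0,0,-15],"rot":[0,0,0]},{"grip":60,"linear":[0,0,-25],"rot":[0,0,0]},{"grip":60,"linear":[0,0,-25],"rot":[0,0,0]},{"grip":60,"linear":[0,0,-20],"rot":[0,0,0]},{"grip":60,"linear":[0,0,-5],"rot":[0,0,0]}]' 30
python3 -m creep '[{"grip":60,"linear":[-5,0,0],"rot":[0,0,0]},{"grip":60,"linear":[-15,0,0],"rot":[0,0,0]},{"grip":60,"linear":[-25,0,0],"rot":[0,0,0]},{"grip":60,"linear":[-25,0,0],"rot":[0,0,0]},{"grip":60,"linear":[-25,0,0],"rot":[0,0,0]},{"grip":60,"linear":[-15,0,0],"rot":[0,0,0]},{"grip":60,"linear":[-5,0,0],"rot":[0,0,0]},{"grip":60,"linear":[0,0,0],"rot":[0,0,0]},{"grip":60,"linear":[0,0,0],"rot":[0,0,0]},{"grip":60,"linear":[0,0,0],"rot":[0,0,0]}]' 40
python3 look.py 9 wrist scene
```

```text
time_s: 12.47
eef_pos: [516.6, -106.4, 173.6]
ee_rot: [0.002, 0.822, 0.569, 0.001]
force: [0.3, 0.6, 0.3]
grip_width: 0.705
time_s: 13.3
eef_pos: [475.1, -212.7, 169.7]
ee_rot: [-0.0, 0.822, 0.57, -0.0]
force: [0.1, -0.0, 0.2]
grip_width: 0.704
wrist 13.3 [ 475.1 -212.7  169.7] [-4.000e-04  8.219e-01  5.696e-01 -0.000e+00] [ 0.1 -0.   0.2] 0.704
scene 13.35 [ 475.1 -212.7  169.8] [-3.000e-04  8.218e-01  5.697e-01 -0.000e+00] [ 0.6  0.1 -0.4] 0.701
```

View pics/wrist9.png

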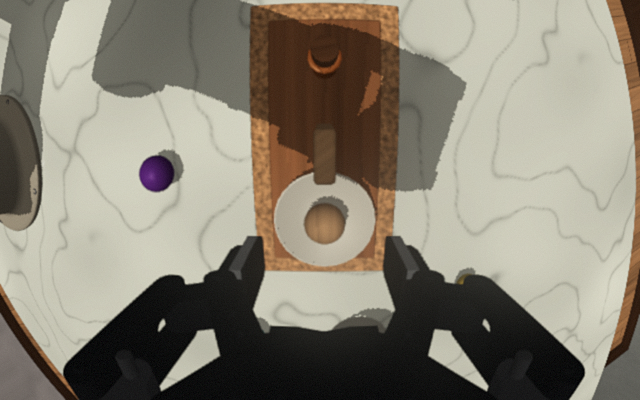

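View pics/scene9.png

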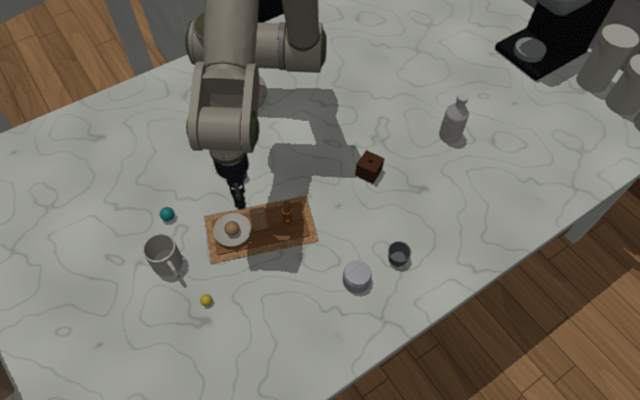

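This view shows everything: knob on the vial at (323,52), handle top at (324,152), ball in the dish at (325,222). I'll measure the handle and mat.

```bash
python3 - <<'E'
from look import *
p,d,c,s=pickle.load(open("pics/wrist9.pkl","rb"))
Rt=tool(s);W=cloud("wrist",d,c);T=(W-s["eef_pos"])@Rt
roi=np.zeros(d.shape,bool);roi[110:195,305:345]=1
m=roi&(abs(W[...,2]-99)<3)
print("handle",W[m].mean(0),T[m].min(0),T[m].max(0),m.sum())
cn=max(cv2.findContours(m.astype(np.uint8),0,2)[0],key=cv2.contourArea)
Q=np.array([((ray("wrist",u,v,99,c)-s["eef_pos"])@Rt)[:2] for u,v in cn[:,0].astype(float)],np.float32)
print("handle rect tool",cv2.minAreaRect(Q))
roi[:]=0;roi[30:75,300:350]=1;m=roi&(abs(W[...,2]-100)<4);print("knob",T[m].mean(0),W[m].mean(0),m.sum())
hsv=cv2.cvtColor(p,cv2.COLOR_RGB2HSV)
roi[:]=0;roi[185:265,290:360]=1;m=roi&(W[...,2]>36)&(hsv[...,1]>60);print("ball",T[m].mean(0),W[m].max(0),m.sum())
# mat long edges: at z=4 left/right transitions
mm=((hsv[...,1]>70)&(hsv[...,0]<20)&(abs(W[...,2])<12)).astype(np.uint8)
L=[];R_=[]
for v in range(20,235,5):
    r=np.nonzero(mm[v,200:440])[0]+200
    if len(r)<20: continue
    for u,l in((r.min(),L),(r.max(),R_)):
        l.append(((ray("wrist",float(u),float(v),4,c)-s["eef_pos"])@Rt)[:2])
for l in(L,R_):
    l=np.array(l);f=np.polyfit(l[:,0],l[:,1],1);r=l[:,1]-np.polyval(f,l[:,0]);g=abs(r)<3;f=np.polyfit(l[g,0],l[g,1],1);print("edge slope deg",np.degrees(np.arctan(f[0])),"y at handle",np.polyval(f,34))
cn=max(cv2.findContours(mm,0,2)[0],key=cv2.contourArea)
Q=np.array([((ray("wrist",u,v,4,c)-s["eef_pos"])@Rt)[:2] for u,v in cn[:,0].astype(float)],np.float32)
print("mat x range",Q.min(0),Q.max(0))
cv2.imwrite("pics/wc9.png",cv2.resize(p[0:280,235:415,::-1],None,fx=2.1,fy=2.1,interpolation=cv2.INTER_NEAREST))
print("tool axes",Rt.round(3).tolist())
E
```

```text
handle [ 487.25293056 -177.70830281   99.16252513] [16.45578342 -8.65095797 67.84146771] [56.6980722   7.11120293 73.63902907] 1260
handle rect tool ((36.988868713378906, -0.8032431602478027), (15.594695091247559, 39.693973541259766), 89.89384460449219)
knob [111.90436114  -0.7716737   69.30262071] [ 513.58137843 -107.61570595  100.41423695] 634
ball [-32.89667715  -0.50118191 121.44017606] [ 481.14909765 -227.88094231   55.43659334] 1268
edge slope deg -0.15268616233135338 y at handle -74.55395529972701
edge slope deg -0.0814398000831144 y at handle 73.2593988977456
mat x range [-108.221375  -75.6067  ] [180.75745  74.08083]
tool axes [[0.351, 0.936, -0.001], [0.936, -0.351, 0.001], [0.0, -0.001, -1.0]]
```

View pics/wc9.png

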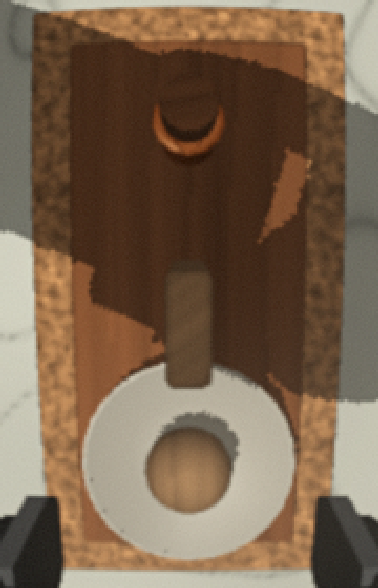

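```bash
python3 -m creep '[{"grip":60,"linear":[8,0,0],"rot":[0,0,0]},{"grip":60,"linear":[14,0,5],"rot":[0,0,0]},{"grip":60,"linear":[11,0,10],"rot":[0,0,0]},{"grip":60,"linear":[4,0,10],"rot":[0,0,0]},{"grip":60,"linear":[0,0,12],"rot":[0,0,0]},{"grip":60,"linear":[0,0,8],"rot":[0,0,0]},{"grip":60,"linear":[0,0,3],"rot":[0,0,0]},{"grip":60,"linear":[0,0,0],"rot":[0,0,0]},{"grip":60,"linear":[0,0,0],"rot":[0,0,0]},{"grip":60,"linear":[0,0,0],"rot":[0,0,0]}]' 45
python3 look.py 10 wrist
python3 - <<'E'
from look import *
p,d,c,s=pickle.load(open("pics/wrist10.pkl","rb"))
Rt=tool(s);W=cloud("wrist",d,c);T=(W-s["eef_pos"])@Rt
m=(abs(W[...,2]-99)<4)&(np.hypot(T[...,0],T[...,1])<30)&(abs(T[...,1])<12)
print("handle",T[m].min(0),T[m].max(0),T[m].mean(0),m.sum())
cv2.imwrite("pics/wc10.png",cv2.resize(p[60:330,200:450,::-1],None,fx=2.2,fy=2.2,interpolation=cv2.INTER_NEAREST))
E
```

```text
time_s: 14.23
eef_pos: [488.2, -179.3, 122.6]
ee_rot: [0.0, 0.822, 0.569, 0.0]
force: [0.2, 0.1, 0.7]
grip_width: 0.703
wrist 14.2333 [ 488.2 -179.3  122.6] [4.000e-04 8.222e-01 5.691e-01 2.000e-04] [0.2 0.1 0.7] 0.703
handle [-18.77519843  -9.53769183  20.80733902] [21.01129887  7.00585804 27.39566276] [ 2.65875579 -1.02402184 23.46793447] 1685
```

View pics/wc10.png

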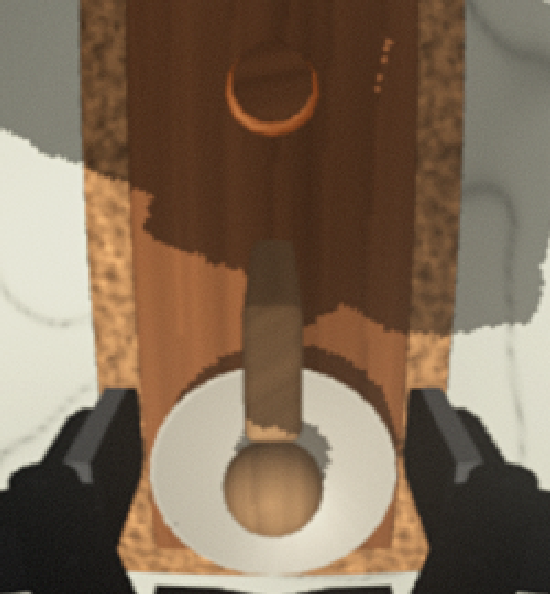

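The handle is centred between the jaws, +1 mm in x. I'll go down to TCP z≈50.

```bash
python3 -m creep '[{"grip":60,"linear":[1,0,5],"rot":[0,0,0]},{"grip":60,"linear":[0,0,10],"rot":[0,0,0]},{"grip":60,"linear":[0,0,12],"rot":[0,0,0]},{"grip":60,"linear":[0,0,12],"rot":[0,0,0]},{"grip":60,"linear":[0,0,12],"rot":[0,0,0]},{"grip":60,"linear":[0,0,10],"rot":[0,0,0]},{"grip":60,"linear":[0,0,7],"rot":[0,0,0]},{"grip":60,"linear":[0,0,4],"rot":[0,0,0]},{"grip":60,"linear":[0,0,0],"rot":[0,0,0]},{"grip":60,"linear":[0,0,0],"rot":[0,0,0]}]' 45
python3 look.py 11 wrist
```

```text
time_s: 15.12
eef_pos: [488.4, -178.1, 50.2]
ee_rot: [0.0, 0.822, 0.569, 0.0]
force: [0.2, -0.8, -0.7]
grip_width: 0.702
wrist 15.1167 [ 488.4 -178.1   50.2] [1.000e-04 8.221e-01 5.693e-01 1.000e-04] [ 0.2 -0.8 -0.7] 0.702
```

View pics/wrist11.png

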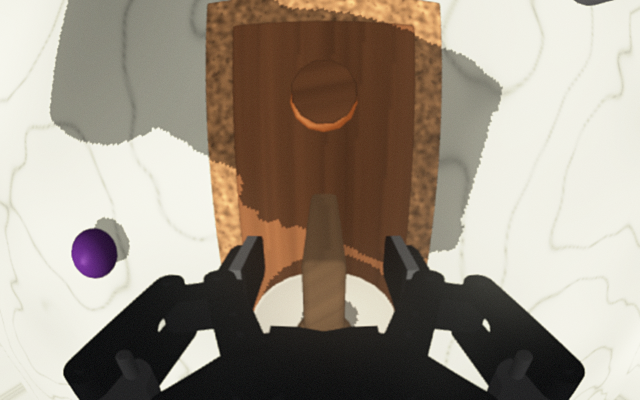

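```bash
python3 -m creep '[{"grip":50,"linear":[0,0,0],"rot":[0,0,0]},{"grip":40,"linear":[0,0,0],"rot":[0,0,0]},{"grip":30,"linear":[0,0,0],"rot":[0,0,0]},{"grip":24,"linear":[0,0,0],"rot":[0,0,0]},{"grip":21,"linear":[0,0,0],"rot":[0,0,0]},{"grip":19,"linear":[0,0,0],"rot":[0,0,0]},{"grip":17,"linear":[0,0,0],"rot":[0,0,0]},{"grip":15,"linear":[0,0,0],"rot":[0,0,0]},{"grip":12,"linear":[0,0,0],"rot":[0,0,0]},{"grip":8,"linear":[0,0,0],"rot":[0,0,0]},{"grip":2,"linear":[0,0,0],"rot":[0,0,0]},{"grip":2,"linear":[0,0,0],"rot":[0,0,0]}]' 42
python3 look.py 12 wrist top
python3 - <<'E'
from look import *
p,d,c,s=pickle.load(open("pics/top12.pkl","rb"))
cv2.imwrite("pics/tc12.png",cv2.resize(p[160:260,330:470,::-1],None,fx=4,fy=4,interpolation=cv2.INTER_CUBIC))
E
```

```text
time_s: 16.17
eef_pos: [488.4, -178.1, 50.2]
ee_rot: [0.0, 0.822, 0.569, 0.0]
force: [0.7, 0.3, 1.1]
grip_width: 0.18
wrist 16.1667 [ 488.4 -178.1   50.2] [1.000e-04 8.221e-01 5.693e-01 0.000e+00] [0.7 0.3 1.1] 0.18
top 16.2167 [ 488.4 -178.1   50.2] [1.000e-04 8.221e-01 5.693e-01 0.000e+00] [0.2 0.2 1. ] 0.178
```

View pics/wrist12.png

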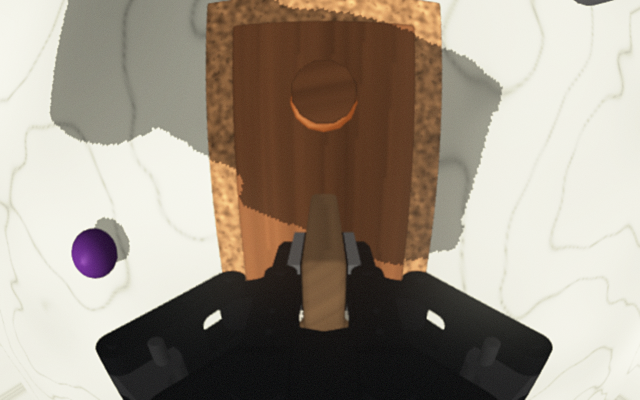

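View pics/tc12.png

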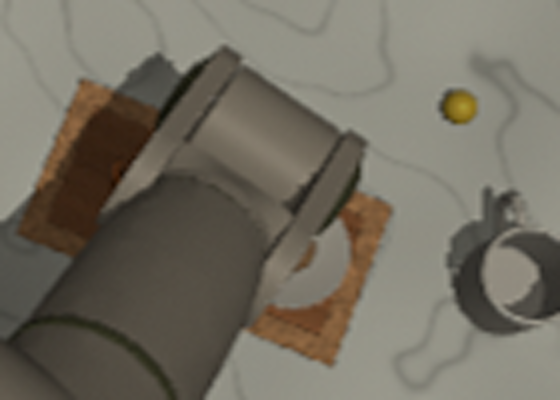

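The handle is gripped (opening about 15 mm), and the ball and wand are in place. I'll start a slow, small lift and check level.

```bash
python3 -m creep '[{"grip":2,"linear":[0,0,-0.5],"rot":[0,0,0]},{"grip":2,"linear":[0,0,-1],"rot":[0,0,0]},{"grip":2,"linear":[0,0,-1.5],"rot":[0,0,0]},{"grip":2,"linear":[0,0,-2],"rot":[0,0,0]},{"grip":2,"linear":[0,0,-2.5],"rot":[0,0,0]},{"grip":2,"linear":[0,0,-2.5],"rot":[0,0,0]},{"grip":2,"linear":[0,0,-2.5],"rot":[0,0,0]},{"grip":2,"linear":[0,0,-2],"rot":[0,0,0]},{"grip":2,"linear":[0,0,-1.5],"rot":[0,0,0]},{"grip":2,"linear":[0,0,-1],"rot":[0,0,0]},{"grip":2,"linear":[0,0,-0.5],"rot":[0,0,0]},{"grip":2,"linear":[0,0,0],"rot":[0,0,0]}]' 45
python3 look.py 13 wrist scene
cat > tilt.py <<'E'
from look import *
k=sys.argv[1]
p,d,c,s=pickle.load(open(f"pics/wrist{k}.pkl","rb"))
Rt=tool(s);W=cloud("wrist",d,c);T=(W-s["eef_pos"])@Rt
# board plane: top of board ahead of vial; tool-frame coords x 95..120, y +-50 and x 45..120 |y|>20
zt=44 if len(sys.argv)<3 else float(sys.argv[2])
m=(abs(T[...,2]-40)<14)&(T[...,0]>22)&(T[...,0]<122)&(abs(T[...,1])<50)&((abs(T[...,1])>18)|(T[...,0]>95))&(T[...,2]<47.5)
q=T[m]
A=np.c_[q[:,:2],np.ones(len(q))];f=np.linalg.lstsq(A,q[:,2],rcond=None)[0]
r=q[:,2]-A@f;g=abs(r)<2;f=np.linalg.lstsq(A[g],q[g,2],rcond=None)[0]
print("board n",len(q),g.sum(),"slopes deg x,y",np.degrees(f[:2]).round(2),"z at origin",f[2].round(1),"-> world z board top",(s["eef_pos"][2]-f[2]).round(1))
E
python3 tilt.py 12; python3 tilt.py 13
python3 - <<'E'
from look import *
p,d,c,s=pickle.load(open("pics/scene13.pkl","rb"))
cv2.imwrite("pics/sc13.png",cv2.resize(p[160:280,190:340,::-1],None,fx=5,fy=5,interpolation=cv2.INTER_NEAREST))
E
```

```text
time_s: 17.27
eef_pos: [488.3, -178.1, 67.7]
ee_rot: [0.0, 0.822, 0.569, 0.0]
force: [-0.6, 0.2, -6.0]
grip_width: 0.182
wrist 17.2667 [ 488.3 -178.1   67.7] [0.     0.8222 0.5692 0.    ] [-0.6  0.2 -6. ] 0.182
scene 17.3167 [ 488.3 -178.    67.6] [-0.      0.8222  0.5693 -0.    ] [ 0.4 -0.1 -4.7] 0.18
board n 19467 19414 slopes deg x,y [-0.01  0.04] z at origin 39.7 -> world z board top 10.6
board n 19458 19391 slopes deg x,y [0.03 0.03] z at origin 39.6 -> world z board top 28.0
```

View pics/sc13.png

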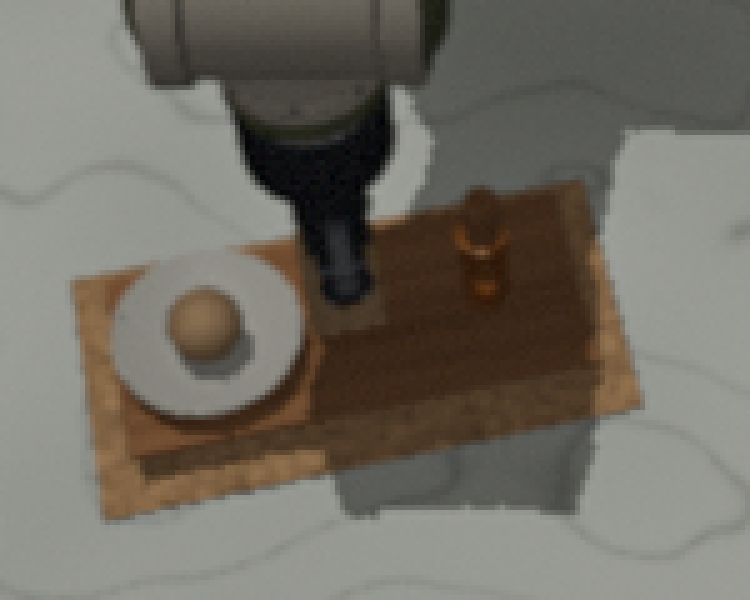

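The tray is level within 0.1°, with the ball centred and the wand seated. Lifting another 82 mm.

```bash
python3 -m creep '[{"grip":2,"linear":[0,0,-0.5],"rot":[0,0,0]},{"grip":2,"linear":[0,0,-1.5],"rot":[0,0,0]},{"grip":2,"linear":[0,0,-2.5],"rot":[0,0,0]},{"grip":2,"linear":[0,0,-3.5],"rot":[0,0,0]},{"grip":2,"linear":[0,0,-4.5],"rot":[0,0,0]},{"grip":2,"linear":[0,0,-5.5],"rot":[0,0,0]},{"grip":2,"linear":[0,0,-6],"rot":[0,0,0]},{"grip":2,"linear":[0,0,-6],"rot":[0,0,0]},{"grip":2,"linear":[0,0,-6],"rot":[0,0,0]},{"grip":2,"linear":[0,0,-6],"rot":[0,0,0]},{"grip":2,"linear":[0,0,-6],"rot":[0,0,0]},{"grip":2,"linear":[0,0,-6],"rot":[0,0,0]}]' 45
python3 -m creep '[{"grip":2,"linear":[0,0,-6],"rot":[0,0,0]},{"grip":2,"linear":[0,0,-5.5],"rot":[0,0,0]},{"grip":2,"linear":[0,0,-5],"rot":[0,0,0]},{"grip":2,"linear":[0,0,-4],"rot":[0,0,0]},{"grip":2,"linear":[0,0,-3],"rot":[0,0,0]},{"grip":2,"linear":[0,0,-2.5],"rot":[0,0,0]},{"grip":2,"linear":[0,0,-1.5],"rot":[0,0,0]},{"grip":2,"linear":[0,0,-0.5],"rot":[0,0,0]},{"grip":2,"linear":[0,0,0],"rot":[0,0,0]},{"grip":2,"linear":[0,0,0],"rot":[0,0,0]}]' 45
python3 look.py 14 wrist scene; python3 tilt.py 14
```

```text
time_s: 18.37
eef_pos: [488.3, -178.0, 122.3]
ee_rot: [0.0, 0.822, 0.569, 0.0]
force: [0.5, 0.3, -5.2]
grip_width: 0.18
time_s: 19.2
eef_pos: [488.2, -178.0, 149.4]
ee_rot: [-0.0, 0.822, 0.569, -0.0]
force: [-0.0, -0.3, -5.0]
grip_width: 0.182
wrist 19.2 [ 488.2 -178.   149.4] [-2.000e-04  8.222e-01  5.692e-01 -1.000e-04] [-0.  -0.3 -5. ] 0.182
scene 19.25 [ 488.2 -178.   149.4] [-2.000e-04  8.221e-01  5.693e-01 -1.000e-04] [-0.1  0.3 -4.5] 0.179
board n 19458 19411 slopes deg x,y [0.03 0.04] z at origin 39.6 -> world z board top 109.8
```

View pics/scene14.png

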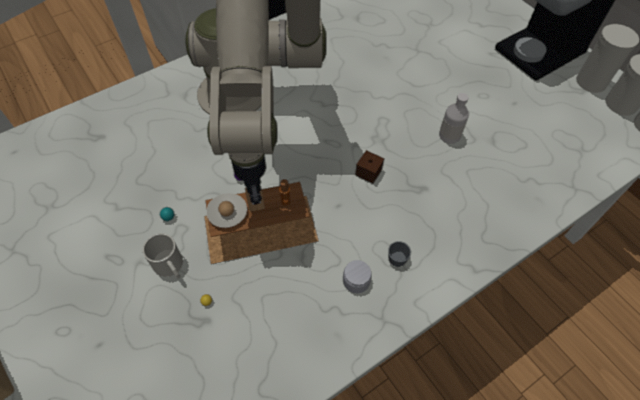

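Underside is 100 mm above the mat and level. Now the quarter turn anticlockwise (negative about tool z), smoothly ramped.

```bash
python3 -m creep '[{"grip":2,"linear":[0,0,0],"rot":[0,0,-0.01]},{"grip":2,"linear":[0,0,0],"rot":[0,0,-0.02]},{"grip":2,"linear":[0,0,0],"rot":[0,0,-0.03]},{"grip":2,"linear":[0,0,0],"rot":[0,0,-0.04]},{"grip":2,"linear":[0,0,0],"rot":[0,0,-0.05]},{"grip":2,"linear":[0,0,0],"rot":[0,0,-0.06]},{"grip":2,"linear":[0,0,0],"rot":[0,0,-0.06]},{"grip":2,"linear":[0,0,0],"rot":[0,0,-0.06]},{"grip":2,"linear":[0,0,0],"rot":[0,0,-0.06]},{"grip":2,"linear":[0,0,0],"rot":[0,0,-0.06]},{"grip":2,"linear":[0,0,0],"rot":[0,0,-0.06]},{"grip":2,"linear":[0,0,0],"rot":[0,0,-0.06]}]' 45
python3 -m creep '[{"grip":2,"linear":[0,0,0],"rot":[0,0,-0.06]},{"grip":2,"linear":[0,0,0],"rot":[0,0,-0.06]},{"grip":2,"linear":[0,0,0],"rot":[0,0,-0.06]},{"grip":2,"linear":[0,0,0],"rot":[0,0,-0.06]},{"grip":2,"linear":[0,0,0],"rot":[0,0,-0.06]},{"grip":2,"linear":[0,0,0],"rot":[0,0,-0.06]},{"grip":2,"linear":[0,0,0],"rot":[0,0,-0.06]},{"grip":2,"linear":[0,0,0],"rot":[0,0,-0.06]},{"grip":2,"linear":[0,0,0],"rot":[0,0,-0.06]},{"grip":2,"linear":[0,0,0],"rot":[0,0,-0.06]},{"grip":2,"linear":[0,0,0],"rot":[0,0,-0.06]},{"grip":2,"linear":[0,0,0],"rot":[0,0,-0.06]}]' 45
python3 -m creep '[{"grip":2,"linear":[0,0,0],"rot":[0,0,-0.06]},{"grip":2,"linear":[0,0,0],"rot":[0,0,-0.06]},{"grip":2,"linear":[0,0,0],"rot":[0,0,-0.05]},{"grip":2,"linear":[0,0,0],"rot":[0,0,-0.04]},{"grip":2,"linear":[0,0,0],"rot":[0,0,-0.03]},{"grip":2,"linear":[0,0,0],"rot":[0,0,-0.02]},{"grip":2,"linear":[0,0,0],"rot":[0,0,-0.015]},{"grip":2,"linear":[0,0,0],"rot":[0,0,-0.006]},{"grip":2,"linear":[0,0,0],"rot":[0,0,0]},{"grip":2,"linear":[0,0,0],"rot":[0,0,0]},{"grip":2,"linear":[0,0,0],"rot":[0,0,0]},{"grip":2,"linear":[0,0,0],"rot":[0,0,0]}]' 45
python3 look.py 15 wrist scene top; python3 tilt.py 15
python3 - <<'E'
from look import *
for n,(v0,v1,u0,u1) in dict(scene=(150,280,180,340),top=(150,270,310,470)).items():
    p=pickle.load(open(f"pics/{n}15.pkl","rb"))[0]
    cv2.imwrite(f"pics/{n}15c.png",cv2.resize(p[v0:v1,u0:u1,::-1],None,fx=4.5,fy=4.5,interpolation=cv2.INTER_CUBIC))
E
```

```text
time_s: 20.3
eef_pos: [488.3, -178.0, 149.6]
ee_rot: [-0.0, 0.627, 0.779, 0.0]
force: [-0.6, 0.8, -5.8]
grip_width: 0.179
time_s: 21.3
eef_pos: [488.3, -178.1, 149.5]
ee_rot: [-0.0, 0.313, 0.95, 0.0]
force: [-0.2, 0.3, -5.1]
grip_width: 0.182
time_s: 22.3
eef_pos: [488.3, -178.0, 149.6]
ee_rot: [0.0, 0.179, 0.984, -0.0]
force: [0.6, -0.4, -5.9]
grip_width: 0.184
wrist 22.3 [ 488.3 -178.   149.6] [ 0.      0.1788  0.9839 -0.    ] [ 0.6 -0.4 -5.9] 0.184
scene 22.35 [ 488.3 -178.1  149.6] [-0.      0.1788  0.9839 -0.    ] [-0.7  0.3 -4.9] 0.181
top 22.4 [ 488.3 -178.1  149.6] [ 0.      0.1788  0.9839 -0.    ] [-0.6  0.6 -5.4] 0.181
board n 19488 19431 slopes deg x,y [-0.01  0.02] z at origin 39.7 -> world z board top 109.9
```

View pics/scene15c.png

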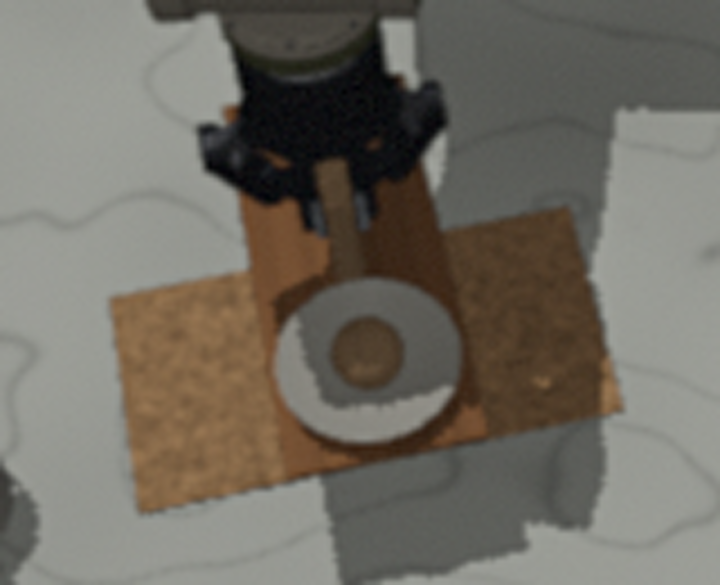

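View pics/top15c.png

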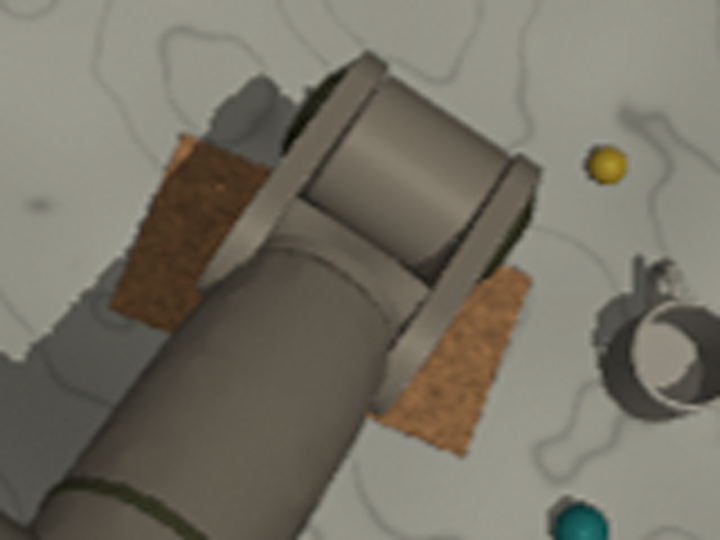

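View pics/wrist15.png

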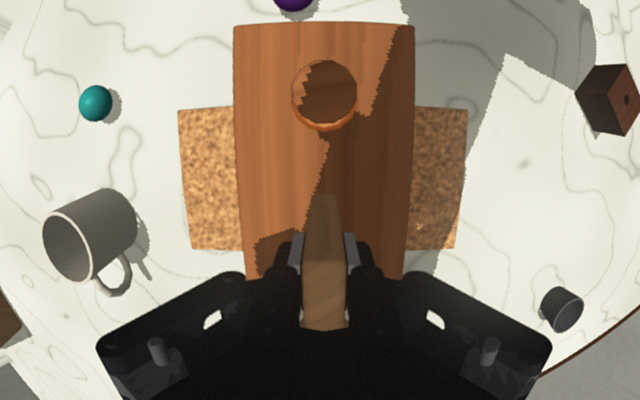

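The turn is done: tool yaw is 159.4°, 90.0° from before. The tray is level, its underside about 100 mm above the mat, with the ball mid-dish and the knob on the vial's rim. I'll settle briefly, check once more and hand in.

```bash
python3 -m creep '[{"grip":2,"linear":[0,0,0],"rot":[0,0,0]},{"grip":2,"linear":[0,0,0],"rot":[0,0,0]},{"grip":2,"linear":[0,0,0],"rot":[0,0,0]},{"grip":2,"linear":[0,0,0],"rot":[0,0,0]},{"grip":2,"linear":[0,0,0],"rot":[0,0,0]},{"grip":2,"linear":[0,0,0],"rot":[0,0,0]}]' 45
python3 look.py 16 wrist scene; python3 tilt.py 16
python3 - <<'E'
from look import *
p,d,c,s=pickle.load(open("pics/wrist16.pkl","rb"));Rt=tool(s);W=cloud("wrist",d,c);T=(W-s["eef_pos"])@Rt
m=(abs(T[...,1])<14)&(T[...,0]>55)&(T[...,0]<92)&(T[...,2]<-45);print("knob top tool",T[m].mean(0),W[m].mean(0),m.sum())
p,d,c,s=pickle.load(open("pics/scene16.pkl","rb"));W=cloud("scene",d,c);hsv=cv2.cvtColor(p,cv2.COLOR_RGB2HSV)
# expected dish point
D=s["eef_pos"]-74*Rt[:,0];print("expected ball px",project("scene",np.r_[D[:2],134.]))
m=np.zeros(d.shape,bool);m[215:245,240:285]=1
b=m&(hsv[...,1]>90)&(W[...,2]>110);ys,xs=np.nonzero(b);print("ball px",xs.mean(),ys.mean(),len(xs))
E
```

```text
time_s: 22.95
eef_pos: [488.3, -178.0, 149.6]
ee_rot: [-0.0, 0.179, 0.984, 0.0]
force: [-1.3, 0.3, -4.7]
grip_width: 0.182
wrist 22.95 [ 488.3 -178.   149.6] [-0.      0.1787  0.9839  0.    ] [-1.3  0.3 -4.7] 0.182
scene 23.0 [ 488.3 -178.1  149.6] [0.     0.1787 0.9839 0.    ] [ 0.5 -0.1 -4.6] 0.184
board n 19483 19431 slopes deg x,y [-0.03  0.02] z at origin 39.7 -> world z board top 109.9
knob top tool [ 75.496691     0.96152813 -50.28778831] [ 417.94137923 -150.59746444  199.87654083] 3317
expected ball px (np.float64(260.5624297066213), np.float64(226.93313865159436))
ball px 261.88157894736844 228.41666666666666 228
```

Knob top at z=199.9 matches a seated wand (200 expected). The ball is within about 1.5–2 px (about 5 mm) of the dish's expected middle. Handing in.

```bash
python3 -c "
from rig import ctrl; print(ctrl.finish_job())"
```

```text
the job is handed in; nothing more can be done
None
```

I finished the tray and handed it in at about 23 s of the 62 s allowed; the rig gives no verdict. I took the wand from its stand and pressed it into the vial with about 17 N until the knob sat on the rim. I then let go, lifted the tray by its handle at 45 N, turned it a quarter turn anticlockwise, and am holding it over the mat.

What the last checks showed:

| Check | Result |
|---|---|
| Turn | 90.0° of tool yaw |
| Level | within 0.1° |
| Height | underside about 100 mm above the mat |
| Centring over the mat | about 2 mm off |
| Wand | knob top within 1 mm of the seated height |
| Ball | about 5 mm from the dish's expected middle, which is about the limit of that measurement |
| Bystanders | the arm went near none of them; I did not re-measure their positions |

Two disagreements: the scene and top views differed from the wrist view by about 2 mm on the vial's position, and the wrist camera read about 1 mm off sideways. I placed the wand using wrist-view offsets only, so neither affected the fit. No check failed.

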